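# Step the bindery supplies down by height

## Task

Set out the sewing supplies along the wooden strip in order of height, each standing upright and centred on its own black mark: the tallest on the mark at the end with the red post, then stepping down mark by mark to the lowest at the end with the short white stub. The supplies are the glue bottle, the red thread reel, the brown leather weight and the yellow cake of beeswax. Do not tip the glue bottle over, and leave the black fold-back clip where it stands.

Things in the scene. Friction and masses are not known exactly. Their poses are not given: they have to be found in the camera images.
- glue_center (a point): white squeeze bottle with blue label and grey nozzle, 155 mm high with the nozzle; the body is 47 x 48 mm and straight up to 116 mm: grasp it there, at 80 to 95 mm height so that the nozzle clears the gripper. The point is half-way up, 77 mm over its foot. z is up the thing.
- red_reel_center (a point): wooden reel with red thread standing on end, 35 mm across, 44 mm high; the point is its centre, 22 mm up. z is up the thing.
- weight_center (a point): brown leather-covered weight block, 45 (its x) x 85 (its y) x 34 mm high, about 0.6 kg; the point is its centre, 17 mm up. Grasp across the 45 mm (x). z is up the thing.
- wax_center (a point): yellow cake of beeswax with thread grooves, 38 (its x) x 52 (its y) x 18 mm high; the point is its centre, 9 mm up. Grasp across the 38 mm (x). z is up the thing.
- clip_center (a point): black fold-back clip standing on its jaw among the supplies, with a steel wire loop; the black body 32 x 32 x 24 mm high, 74 mm long (x) with the loop; not to be moved. The point is the body's centre, 12 mm up. z is up the thing.
- mark_a (a point): round black rubber mark, 60 mm across, set on the strip; the point is the centre of its top, 6 mm above the counter. It is the leftmost of the four marks, seen from the robot. The four stand in one row 105 mm apart along the strip, which is 4 mm thick, 95 mm wide, 520 mm long and lies roughly across the robot's view; the mark's y axis runs along the row towards the left end, its x axis across the strip away from the robot.
- mark_b (a point): round black rubber mark, 60 mm across, set on the strip; the point is the centre of its top, 6 mm above the counter. Second from the left; axes as mark_a.
- mark_c (a point): round black rubber mark, 60 mm across, set on the strip; the point is the centre of its top, 6 mm above the counter. Third from the left; axes as mark_a.
- mark_d (a point): round black rubber mark, 60 mm across, set on the strip; the point is the centre of its top, 6 mm above the counter. The rightmost; axes as mark_a.
- tall_post: red post with a round head, 22 mm across, 50 mm high, fixed on the strip 83 mm beyond the mark at one end of the row (either end): the tallest thing belongs on that end mark. At the other end of the strip stands a 15 mm high white stub. The origin is the centre of its foot, 4 mm above the counter.
Mind the look-alikes: they are no part of the job. Leave any blue look-alike of the part that bears red_reel_center alone.

How it is judged:
By the outcome, as a careful person would: the job done as asked, in the order asked, and still so for the second after the job is handed in, with the robot touching nothing.
It also fails if it takes over 128 s, if anything falls off the work surface, if the arm or the gripper's body presses on something with over 40 N, if the wrist force passes 120 N, or if a joint passes its speed limit or range.

## Robot

A 6-joint arm with a two-finger parallel gripper is mounted at the origin on a cart in front of the work surface, level with it; the furniture and walls round the work are solid. World frame = base frame: x ahead of the robot, y to its left, z up, the work surface at z = 0. Lengths are in m, angles in degrees, forces in N, time in s.
With the tool pointing down it reaches from about 0.4 to 0.825 m from the base axis. Payload 7 kg.
Tool frame: the origin (TCP) lies at the very end of the fingers, on their centre line; the grasp point (between the pads) lies r.grip_depth behind it (r.grip_depth is the distance from the TCP to the grasp point, in m); z points along the fingers, y is the direction in which the jaws open and shut (so a half turn about z gives the same grasp; the last joint's range is limited). The gripper opens to 88 mm and grips with 3 to 60 N. Pads are 19 mm wide; open, the fingers measure 130 mm over their backs; the gripper's body (78 mm by 193 mm) begins 47 mm behind the grasp point.
Start: joints at [91.392, 20.546, 0.682, 0, -70.136, -16.507], TCP at [0.176, 0.652, 0.227] pointing down, gripper open.
Joint ranges: [-176.03, 176.03], [-82.01, 121.73], [-58.28, 71.71], [-173.87, 95.51], [-174.79, -0.11], [-173.66, 173.66]. Speed limits (degrees/s): [136.94, 136.94, 172.46, 180, 180, 180].

## Interface

Orientations are given as [roll, pitch, yaw] about the fixed x, y, z axes, in that order (R = Rz(yaw) Ry(pitch) Rx(roll)).
In Python, from plant import r gives the robot as it stands. The module is installed in compiled form; this text tells all that it offers.
- The arm moves only by the tool step_arm, never from a script. Its argument "increments" is a list of rows, each a list of 3 entries, a list of its own where there are three numbers: the shift along the tool's x, y, z in m, then the turn, a rotation vector about the tool's x, y, z in rad, then the closure, from 0 (fully open) to 1 (shut). In form: [[[x, y, z], [wx, wy, wz], grip], ...]. A call has 1 to 10 rows; each row is the pose to reach, as a shift and turn from the pose commanded when the call began, along the tool's axes at that moment; what a row does not reach only later rows make up. A row lasts 1/10 s, in which the tool goes at most 50 mm and 8.59 degrees, less where a joint would pass 70% of its speed; a pose out of reach is approached as far as the arm can. A call with a gripper value outside its range is refused whole. The fingers move at their own pace and stop on an object; "force" is the grip in N (left out, the last holds). Time passes only in rows, so rows that repeat a pose let the fingers close. It gives the time, the measured TCP pose, the force and the opening at its end, in the units of the state.
- r.get_state(): the state, without advancing time (a new reading comes with each control period).
- r.capture(name): name is "scene" or "top" or "wrist"; returns a dict with "color" (384x512x3 uint8, red, green, blue), "intrinsics" (3x3 intrinsics, pixels), "k1" (the pictures are not rectified: a ray, as slopes to the right and down, at radius r is drawn at 1 + k1 r^2 times it, then the intrinsics apply), "rvec" (rotation vector, rad) and "tvec" (3), from world to camera coordinates, as OpenCV has them; the wrist camera has in their place "T_tool_cam" (4x4, takes a point from camera to tool coordinates, whose origin is the TCP and whose axes are the flange's). Camera axes: x right, y down, z forward; pixel columns grow to the right and rows downward; lengths in m; the calibration is good to about 2 mm. A picture is of the moment at which its call begins: read the wrist's pose just before it. There is no depth.
- r.close_job(): hands the job in, once; it reports no verdict.
The state is a dict: "time_s": time; "joints": joint angles; "qd": joint speeds; "joint_torque": joint torques, N m; "tcp_pos": TCP position; "eef_rot": TCP orientation; "contact_force": force on the tool from outside, world axes, zero at the start; "moment": the same for the moment, N m; "gripper_width": finger opening in m.
Only numpy, scipy, OpenCV 4.12 (cv2) and the standard library are available. Lean on these libraries where they do the work, as an engineer would, in place of code of your own. Each camera call takes 0.05 s, during which the arm holds its last target.

## Working session

There is one attempt and no reset: what is moved stays moved. The work goes in short steps, Python scripts to look and compute and a tool call to move; the robot and the scene stay as the last step left them, time stands still between calls to the robot, and variables do not carry over. Pictures are saved under pics/ and viewed, and the job is handed in when it is done.

Besides the shell and the picture viewer there is one more tool, called after "Request:" as a command line: name --argument value ..., lists and objects as JSON in quotes. step_arm: Moves the arm, as the interface text tells. Its arguments: {"type":"object","properties":{"increments":{"type":"array","items":{"type":"array"}},"force":{"type":"number"}},"required":["increments"]}

```bash
mkdir -p pics
cat > h.py <<'E'
import numpy as np, cv2
from plant import r
def snap(n,f):
    c=r.capture(n); cv2.imwrite('pics/'+f,c['color'][:,:,::-1]); return c
E
python3 - <<'E'
from h import *
import pickle
d={}
for n in('scene','top','wrist'):
    s=r.get_state(); c=snap(n,n+'0.png'); c['state']=s; d[n]=c
    print(n,{k:np.round(v,4).tolist() if k!='color' else 0 for k,v in c.items() if k not in('color','state')})
pickle.dump(d,open('d0.pkl','wb'))
print(r.get_state(), r.grip_depth)
E
```

```text
scene {'intrinsics': [[363.0466, 0.0, 260.3731], [0.0, 363.0466, 193.5442], [0.0, 0.0, 1.0]], 'k1': -0.0844, 'rvec': [0.8711, -2.4656, 1.1573], 'tvec': [0.3448, 0.3174, 0.6024]}
top {'intrinsics': [[426.675, 0.0, 253.148], [0.0, 426.675, 189.3864], [0.0, 0.0, 1.0]], 'k1': -0.1308, 'rvec': [2.2162, -1.9885, 0.2088], 'tvec': [-0.1254, 0.5025, 0.8968]}
wrist {'intrinsics': [[335.2889, 0.0, 253.5443], [0.0, 335.2889, 196.8449], [0.0, 0.0, 1.0]], 'k1': -0.0359, 'T_tool_cam': [[0.0, -0.9556, -0.2946, 0.0798], [1.0, -0.0, 0.0002, -0.0013], [-0.0002, -0.2946, 0.9556, -0.1589], [0.0, 0.0, 0.0, 1.0]]}
{'time_s': 0.15, 'joints': array([ 9.13910202e+01,  2.05826899e+01,  6.44655931e-01, -1.19923410e-02,
       -7.01347601e+01, -1.65064522e+01]), 'qd': array([ 0.08007416, -0.21202242,  0.22233924,  0.0472793 ,  0.06333937,
        0.06843054]), 'joint_torque': array([-9.75199619e-04, -5.83279717e+01,  2.93289489e+01,  7.00121239e+00,
        8.75062920e-03, -1.11120551e-04]), 'tcp_pos': array([0.17596728, 0.65128016, 0.22582962]), 'eef_rot': array([ 1.79927002e+02, -9.87366363e-03, -1.51195080e+01]), 'contact_force': array([-0.51399253,  1.32187426,  0.01991732]), 'moment': array([-0.04318055,  0.00044387,  0.01114784]), 'gripper_width': 0.08806446444132458} 0.0188
```

View pics/scene0.png

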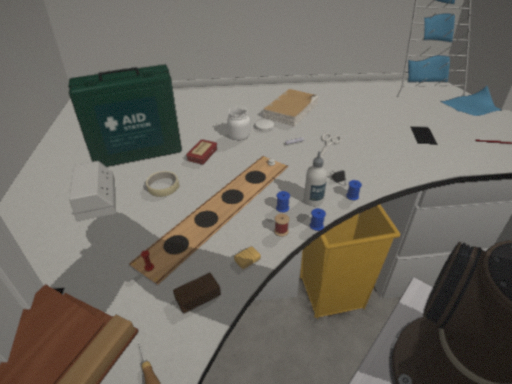

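View pics/top0.png

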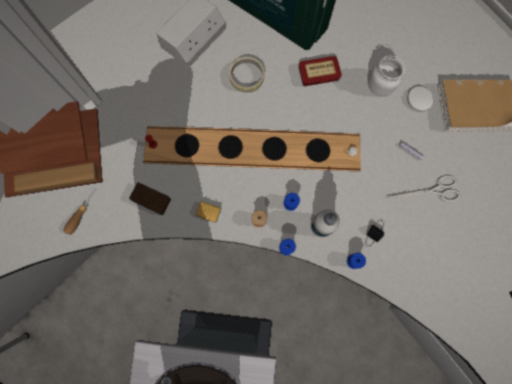

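View pics/wrist0.png

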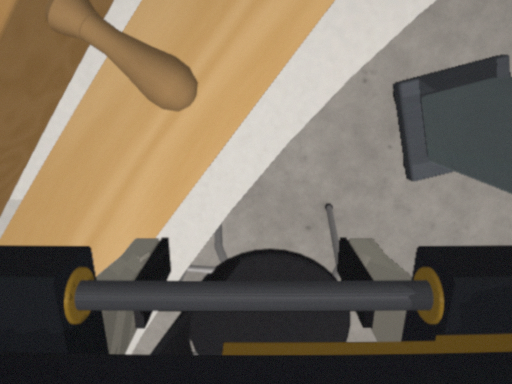

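```bash
cat >> h.py <<'E'
from scipy.spatial.transform import Rotation as Ro
def camT(c,st=None):
    "returns R (cam->world), origin"
    if 'T_tool_cam' in c:
        T=c['T_tool_cam']; Rt=Ro.from_euler('xyz',st['eef_rot'],degrees=True).as_matrix()
        return Rt@T[:3,:3], Rt@T[:3,3]+st['tcp_pos']
    R=cv2.Rodrigues(np.array(c['rvec']))[0].T
    return R,-R@np.array(c['tvec'])
def px2w(c,uv,z,st=None):
    K=c['intrinsics']; uv=np.atleast_2d(uv).astype(float)
    d=np.c_[(uv[:,0]-K[0,2])/K[0,0],(uv[:,1]-K[1,2])/K[1,1]]
    u=d.copy()
    for _ in range(20): u=d/(1+c['k1']*(u**2).sum(1,keepdims=True))
    R,o=camT(c,st); ray=np.c_[u,np.ones(len(u))]@R.T
    return o+ray*((z-o[2])/ray[:,2])[:,None]
def w2px(c,P,st=None):
    R,o=camT(c,st); p=(np.atleast_2d(P)-o)@R; s=p[:,:2]/p[:,2:]
    s=s*(1+c['k1']*(s**2).sum(1,keepdims=True)); K=c['intrinsics']
    return np.c_[s[:,0]*K[0,0]+K[0,2],s[:,1]*K[1,1]+K[1,2]]
E
python3 - <<'E'
from h import *
import pickle
d=pickle.load(open('d0.pkl','rb'));t=d['top'];s=d['scene']
print(camT(t)[1],camT(s)[1])
print('base px',w2px(t,[[0,0,0],[0.5,0,0],[0.176,.652,.227]]).round())
for n,uv,z in [('a',(187,146),.006),('b',(231,147),.006),('c',(274,148.5),.006),('d',(318,150),.006),('post',(151,143),.05),('weight',(150,198),.034),('wax',(208,212),.018),('reel',(259,218),.044),('clip',(375,232),.024),('gluefoot',(323,226),.116),('blue',(291,201),.044),('blue2',(288,246),.044),('nail',(357,261),.044)]:
    print(n,px2w(t,uv,z).round(3), np.hypot(*px2w(t,uv,z)[0][:2]).round(3))
im=t['color'][110:290,100:420,::-1]; cv2.imwrite('pics/topcrop.png',cv2.resize(im,None,fx=2.5,fy=2.5,interpolation=cv2.INTER_CUBIC))
im=s['color'][120:320,130:380,::-1]; cv2.imwrite('pics/scenecrop.png',cv2.resize(im,None,fx=3,fy=3,interpolation=cv2.INTER_CUBIC))
E
```

```text
[ 0.31620706 -0.0924816   0.98174884] [0.10604433 0.4197198  0.62858395]
base px [[ 196.  418.]
 [ 223.  196.]
 [-122.  296.]]
a [[0.612 0.1   0.006]] 0.62
b [[ 0.62  -0.005  0.006]] 0.62
c [[ 0.628 -0.108  0.006]] 0.637
d [[ 0.636 -0.213  0.006]] 0.67
post [[0.597 0.176 0.05 ]] 0.622
weight [[0.472 0.162 0.034]] 0.499
wax [[0.457 0.027 0.018]] 0.458
reel [[ 0.452 -0.09   0.044]] 0.461
clip [[ 0.451 -0.356  0.024]] 0.574
gluefoot [[ 0.439 -0.222  0.116]] 0.492
blue [[ 0.498 -0.157  0.044]] 0.522
blue2 [[ 0.397 -0.16   0.044]] 0.428
nail [[ 0.38  -0.314  0.044]] 0.493
```

View pics/topcrop.png

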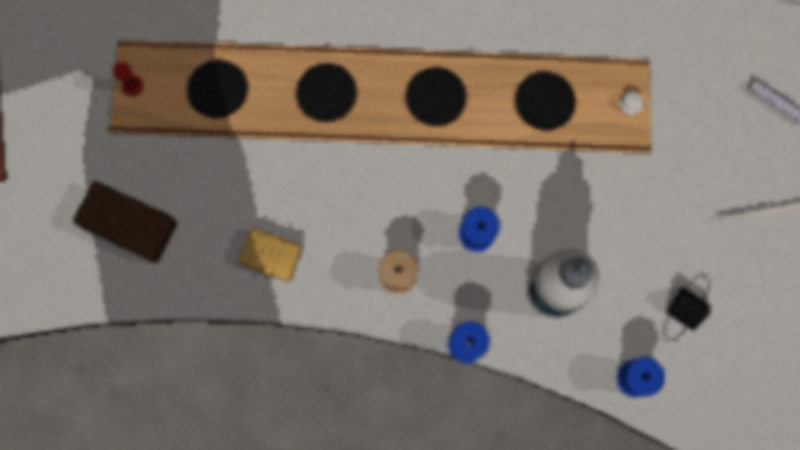

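View pics/scenecrop.png

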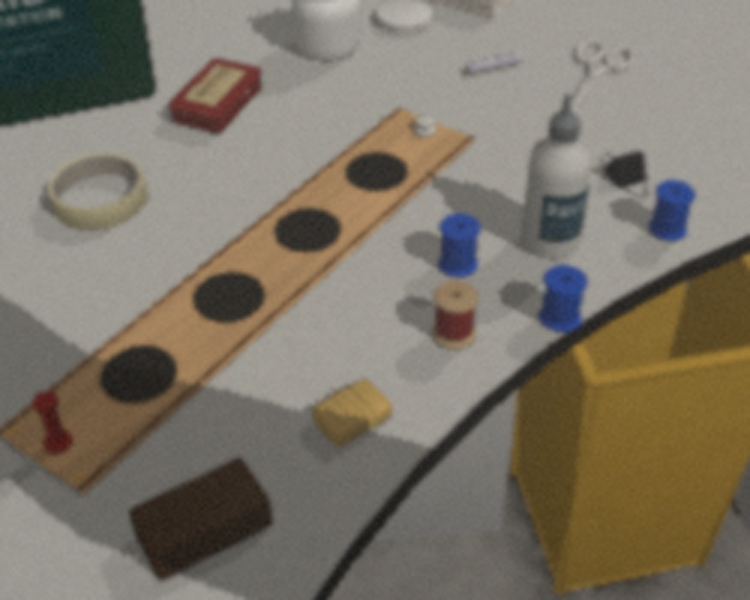

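Candidates for the reel, as (scene)/(top) pixels:
- Wooden flange with red thread at (282,226)/(259,218): this is the one I want.
- Blue look-alikes at top (291,201), (288,246) and (357,261): leave these alone.

The red post is at the left end, top (151,143). That gives glue→a, reel→b, weight→c, wax→d. I'll move to a viewing pose next.

```bash
cat >> h.py <<'E'
def go(p,yaw):
    s=r.get_state(); R=Ro.from_euler('xyz',s['eef_rot'],degrees=True)
    d=R.inv().apply(np.array(p)-s['tcp_pos'])
    y0=s['eef_rot'][2]; dy=(yaw-y0+180)%360-180
    Rt=Ro.from_euler('xyz',[180,0,yaw],degrees=True)
    print('at',s['tcp_pos'].round(4),s['eef_rot'].round(2),'w',round(s['gripper_width'],4),'t',round(s['time_s'],2),'F',s['contact_force'].round(1))
    print('shift',d.round(4).tolist(),'rv',(R.inv()*Rt).as_rotvec().round(4).tolist(),'dist',np.linalg.norm(d).round(3),'dyaw',round(dy,2))
E
python3 - <<'E'
from h import *
go([.49,.03,.28],0)
E
```

```text
at [0.176  0.6513 0.2258] [ 1.7993e+02 -1.0000e-02 -1.5120e+01] w 0.0881 t 0.15 F [-0.5  1.3  0. ]
shift [0.4652, 0.5179, -0.0534] rv [0.0013, -0.0, -0.2639] dist 0.698 dyaw 15.12
```

Request:
step_arm --increments '[[[0.0,0.0,-0.053],[0,0,0],0],[[0.03,0.03,-0.053],[0,0,0],0],[[0.06,0.065,-0.053],[0,0,-0.05],0],[[0.09,0.1,-0.053],[0,0,-0.1],0],[[0.12,0.135,-0.053],[0,0,-0.15],0],[[0.15,0.17,-0.053],[0,0,-0.2],0],[[0.18,0.2,-0.053],[0,0,-0.264],0],[[0.21,0.235,-0.053],[0,0,-0.264],0],[[0.24,0.27,-0.053],[0,0,-0.264],0],[[0.27,0.3,-0.053],[0,0,-0.264],0]]'

```text
time_s: 1.15
tcp_pos: [0.3586, 0.2895, 0.2797]
eef_rot: [-180.0, -0.0, 0.0]
contact_force: [0.9, 0.9, 0.4]
gripper_width: 0.0878
```

```bash
python3 -c "
from h import *
go([.49,.03,.28],0)"
```

```text
at [0.3586 0.2895 0.2797] [-1.7997e+02 -0.0000e+00  3.0000e-02] w 0.0878 t 1.15 F [0.9 0.9 0.4]
shift [0.1313, 0.2596, -0.0004] rv [-0.0005, -0.0001, 0.0005] dist 0.291 dyaw -0.03
```

Request:
step_arm --increments '[[[0.02,0.04,0],[0,0,0],0],[[0.04,0.08,0],[0,0,0],0],[[0.06,0.12,0],[0,0,0],0],[[0.08,0.16,0],[0,0,0],0],[[0.1,0.2,0],[0,0,0],0],[[0.12,0.24,0],[0,0,0],0],[[0.131,0.26,0],[0,0,0],0],[[0.131,0.26,0],[0,0,0],0],[[0.131,0.26,0],[0,0,0],0]]'

```text
time_s: 2.05
tcp_pos: [0.4894, 0.0311, 0.2792]
eef_rot: [180.0, 0.0, -0.1]
contact_force: [-0.1, 0.1, 0.3]
gripper_width: 0.0876
```

```bash
python3 -c "
from h import *
import pickle
s=r.get_state(); c=snap('wrist','w1.png'); c['state']=s; pickle.dump(c,open('w1.pkl','wb'))
print(s['tcp_pos'],s['qd'].round(2))"
```

```text
[0.48936858 0.03111102 0.27918437] [ 1.69 -0.58 -0.38 -0.08 -0.07 -0.17]
```

View pics/w1.png

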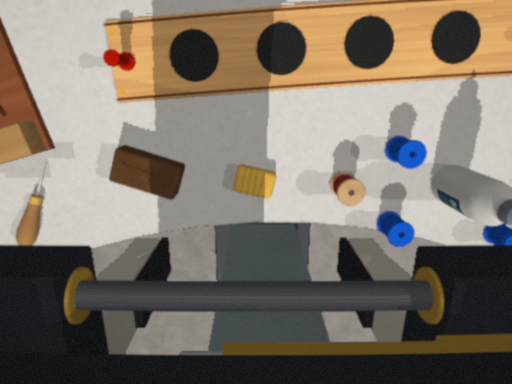

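The view shows post (120,60), marks a–d at (194,55), (281,48), (369,42) and (456,37), weight (147,172), wax (254,181), red reel (348,190), and the bottle on the right at about (475,195).

Run:
```python
from h import *
import pickle
c=pickle.load(open('w1.pkl','rb'));st=c['state'];im=c['color']
t=pickle.load(open('d0.pkl','rb'))['top']
cv2.imwrite('pics/w1a.png',cv2.resize(im[130:220,90:230,::-1],None,fx=5,fy=5,interpolation=cv2.INTER_CUBIC))
cv2.imwrite('pics/w1b.png',cv2.resize(im[130:220,220:370,::-1],None,fx=5,fy=5,interpolation=cv2.INTER_CUBIC))
def marks(c,st,roi,tag):
    g=c['color'].max(2).copy(); x0,y0,x1,y1=roi
    m=np.zeros_like(g); m[y0:y1,x0:x1]=(g[y0:y1,x0:x1]<48)*255
    n,l,s,ce=cv2.connectedComponentsWithStats(m.astype(np.uint8))
    for i in range(1,n):
        if s[i,4]>250:
            p=px2w(c,np.c_[np.nonzero(l==i)][:,::-1],.006,st)
            (x,y),rr=cv2.minEnclosingCircle((p[:,:2]*1000).astype(np.float32))
            print(tag,ce[i].round(1),s[i,4],'mean',p.mean(0).round(4),'circ',round(x,1),round(y,1),round(rr,1))
marks(c,st,(150,0,512,100),'w'); marks(t,None,(160,120,345,170),'t')
```

```text
w [455.5  36.6] 1812 mean [ 0.6366 -0.2101  0.006 ] circ 636.4 -209.9 28.5
w [368.8  41.8] 1834 mean [ 0.6294 -0.1055  0.006 ] circ 629.0 -105.5 28.1
w [280.6  48.1] 1866 mean [ 6.218e-01 -3.000e-04  6.000e-03] circ 621.4 -0.1 28.3
w [193.7  54.8] 1871 mean [0.6146 0.104  0.006 ] circ 614.2 104.2 28.6
t [186.2 145.3] 410 mean [0.6134 0.1025 0.006 ] circ 613.9 102.3 28.4
t [230.1 146.6] 396 mean [ 0.6213 -0.0031  0.006 ] circ 621.7 -2.8 27.5
t [274.  148.2] 396 mean [ 0.6284 -0.1079  0.006 ] circ 628.6 -107.9 27.4
t [317.6 149.8] 395 mean [ 0.6362 -0.2124  0.006 ] circ 635.9 -212.1 27.8
```

View pics/w1a.png

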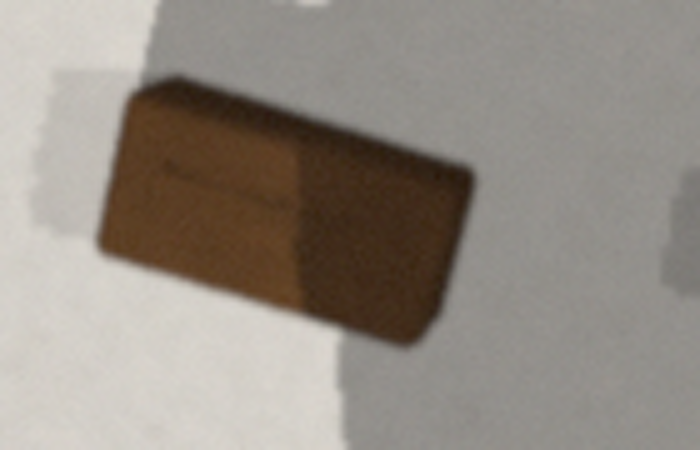

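View pics/w1b.png

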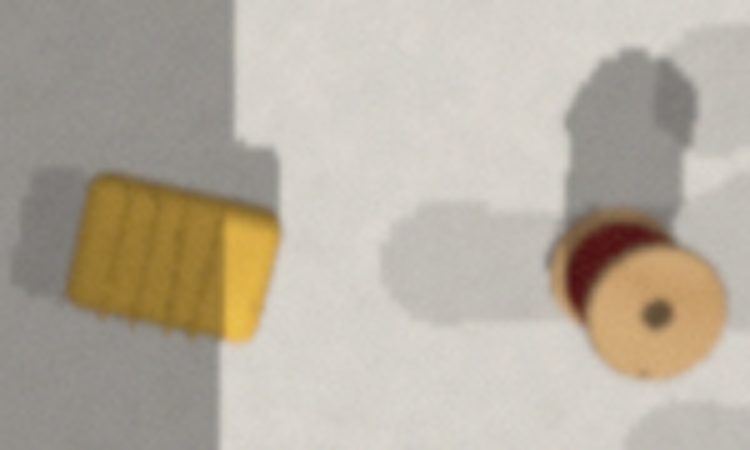

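```bash
cat >> h.py <<'E'
from scipy.optimize import minimize
def box(x,y,yaw,lx,ly,h,z0=0):
    c,s=np.cos(yaw),np.sin(yaw)
    return np.array([[x+c*a-s*b,y+s*a+c*b,z] for a in(-lx/2,lx/2) for b in(-ly/2,ly/2) for z in(z0,z0+h)])
def cyl(x,y,rad,h,z0=0):
    a=np.linspace(0,2*np.pi,40,endpoint=False)
    return np.vstack([np.c_[x+rad*np.cos(a),y+rad*np.sin(a),0*a+z] for z in(z0,z0+h)])
def render(c,P,st,shape,S=4):
    q=w2px(c,P,st); h=cv2.convexHull(((q+.5)*S*16-8).astype(np.float32)).round().astype(np.int32)
    m=np.zeros((shape[0]*S,shape[1]*S),np.uint8); cv2.fillConvexPoly(m,h,255,cv2.LINE_AA,4)
    return cv2.resize(m,(shape[1],shape[0]),interpolation=cv2.INTER_AREA)/255.
def fit(c,st,mask,fn,x0,step):
    f=lambda p:np.abs(render(c,fn(p),st,mask.shape)-mask).sum()
    X=np.array(x0,float); sim=[X]+[X+np.eye(len(X))[i]*step[i] for i in range(len(X))]
    o=minimize(f,X,method='Nelder-Mead',options=dict(initial_simplex=sim,xatol=1e-5,fatol=.01,maxiter=300))
    return o.x,o.fun/mask.sum()
def hsvmask(c,lo,hi,roi):
    hsv=cv2.cvtColor(c['color'],cv2.COLOR_RGB2HSV); m=cv2.inRange(hsv,lo,hi)
    k=np.zeros_like(m);x0,y0,x1,y1=roi;k[y0:y1,x0:x1]=1; m=m*k
    n,l,s,ce=cv2.connectedComponentsWithStats(m); i=1+s[1:,4].argmax(); m=(l==i).astype(np.uint8)
    return cv2.morphologyEx(m,cv2.MORPH_CLOSE,np.ones((5,5))).astype(float)
E
python3 - <<'E'
from h import *
import pickle
w=pickle.load(open('w1.pkl','rb'));t=pickle.load(open('d0.pkl','rb'))['top']
for tag,c,st,rw,rx,rr in(('w',w,w['state'],(95,130,200,215),(225,150,290,210),(325,165,372,213)),('t',t,None,(120,175,180,225),(190,195,226,228),(247,208,270,230))):
    m=hsvmask(c,(0,90,0),(25,255,130),rw); print(tag,'weight',m.sum(),[np.round(v,4) for v in fit(c,st,m,lambda p:box(p[0],p[1],p[2],.045,.085,.034),(.472,.162,-.4),(.01,.01,.1))])
    m=hsvmask(c,(15,120,60),(35,255,255),rx); print(tag,'wax',m.sum(),[np.round(v,4) for v in fit(c,st,m,lambda p:box(p[0],p[1],p[2],.038,.052,.018),(.457,.027,-.3),(.01,.01,.1))])
    m=hsvmask(c,(0,70,40),(25,255,255),rr); print(tag,'reel',m.sum(),[np.round(v,4) for v in fit(c,st,m,lambda p:cyl(p[0],p[1],.0175,.044),(.452,-.09),(.01,.01))])
E
```

```text
w weight 2498.0 [array([ 0.4734,  0.167 , -0.2401]), np.float64(0.2041)]
w wax 1013.0 [array([ 0.4577,  0.0322, -0.3214]), np.float64(0.2628)]
w reel 841.0 [array([ 0.4536, -0.0872]), np.float64(0.1037)]
t weight 648.0 [array([ 0.4736,  0.1664, -0.405 ]), np.float64(0.2585)]
t wax 310.0 [array([ 0.4591,  0.0291, -0.3699]), np.float64(0.3389)]
t reel 210.0 [array([ 0.4538, -0.0898]), np.float64(0.1261)]
```

Run:
```python
from h import *
import pickle
w=pickle.load(open('w1.pkl','rb'));t=pickle.load(open('d0.pkl','rb'))['top']
o=[]
for c,st,roi,P in((w,w['state'],(95,130,200,215),box(.4734,.167,-.28,.045,.085,.034)),(t,None,(120,175,180,225),box(.4736,.1664,-.405,.045,.085,.034))):
    m=hsvmask(c,(0,90,0),(25,255,130),roi); x0,y0,x1,y1=roi
    im=c['color'][:,:,::-1].copy(); rr=render(c,P,st,m.shape)
    v=np.dstack([m*255,rr*255,im[:,:,1]]).astype(np.uint8)
    o.append(cv2.resize(np.hstack([im[y0:y1,x0:x1],v[y0:y1,x0:x1]]),(800,290)))
cv2.imwrite('pics/ov.png',np.vstack(o))
```

```text
(no output)
```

View pics/ov.png

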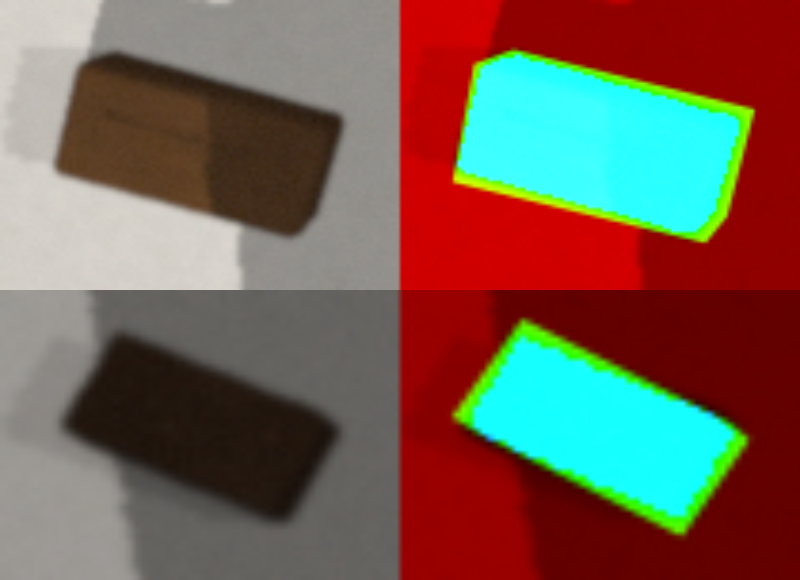

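Run:
```python
from h import *
import pickle
w=pickle.load(open('w1.pkl','rb'));t=pickle.load(open('d0.pkl','rb'))['top']
for tag,c,st,rw,rx,rr in(('w',w,w['state'],(95,130,200,215),(225,150,290,210),(325,165,372,213)),('t',t,None,(120,175,180,225),(190,195,226,228),(247,208,270,230))):
    b=lambda x,y,h:(lambda p:box(p[0],p[1],p[2],x+p[3],y+p[3],h+p[3]*.5))
    m=hsvmask(c,(0,70,0),(25,255,140),rw); print(tag,'weight',m.sum(),[np.round(v,4) for v in fit(c,st,m,b(.045,.085,.034),(.472,.162,-.3,0),(.01,.01,.1,-.005))])
    m=hsvmask(c,(12,90,40),(38,255,255),rx); print(tag,'wax',m.sum(),[np.round(v,4) for v in fit(c,st,m,b(.038,.052,.018),(.457,.027,-.25,0),(.01,.01,.1,-.005))])
    m=hsvmask(c,(0,70,40),(25,255,255),rr); print(tag,'reel',m.sum(),[np.round(v,4) for v in fit(c,st,m,lambda p:cyl(p[0],p[1],.0175+p[2],.044),(.452,-.09,0),(.01,.01,-.002))])
```

```text
w weight 2554.0 [array([ 0.4734,  0.1691, -0.3185, -0.0048]), np.float64(0.0254)]
w wax 1062.0 [array([ 0.4586,  0.0318, -0.2335, -0.0044]), np.float64(0.0819)]
w reel 841.0 [array([ 0.4534, -0.0875, -0.001 ]), np.float64(0.0395)]
t weight 673.0 [array([ 0.4739,  0.167 , -0.3238, -0.0058]), np.float64(0.0515)]
t wax 338.0 [array([ 0.4594,  0.0298, -0.226 , -0.0044]), np.float64(0.0598)]
t reel 210.0 [array([ 0.4542, -0.0897, -0.0011]), np.float64(0.0542)]
```

```bash
python3 -c "
from h import *
go([.4736,.168,.10],-108.4)"
```

```text
at [0.4892 0.0317 0.2793] [-1.8e+02  3.0e-02 -2.0e-02] w 0.0875 t 2.1 F [0.4 0.5 0.9]
shift [-0.0156, -0.1363, 0.1793] rv [0.0004, 0.0003, 1.8915] dist 0.226 dyaw -108.38
```

Request:
step_arm --increments '[[[-0.002,-0.015,0.015],[0,0,0.14],0.25],[[-0.004,-0.03,0.03],[0,0,0.28],0.25],[[-0.006,-0.045,0.045],[0,0,0.42],0.25],[[-0.008,-0.06,0.06],[0,0,0.56],0.25],[[-0.01,-0.08,0.075],[0,0,0.7],0.25],[[-0.012,-0.1,0.09],[0,0,0.84],0.25],[[-0.014,-0.12,0.105],[0,0,0.98],0.25],[[-0.0156,-0.136,0.12],[0,0,1.12],0.25],[[-0.0156,-0.136,0.14],[0,0,1.26],0.25],[[-0.0156,-0.136,0.15],[0,0,1.4],0.25]]'

```text
time_s: 3.1
tcp_pos: [0.4724, 0.1689, 0.1282]
eef_rot: [179.9, -0.0, -80.4]
contact_force: [0.5, 0.5, 0.9]
gripper_width: 0.0659
```

```bash
python3 -c "
from h import *
go([.4736,.168,.10],-108.4)"
```

```text
at [0.4724 0.1689 0.1282] [ 1.7991e+02 -2.0000e-02 -8.0380e+01] w 0.0659 t 3.1 F [0.5 0.5 0.9]
shift [0.0011, -0.0011, 0.0282] rv [0.0014, -0.0008, 0.4891] dist 0.028 dyaw -28.02
```

Request:
step_arm --increments '[[[0.001,-0.001,0.01],[0.001,0,0.14],0.25],[[0.001,-0.001,0.02],[0.001,0,0.28],0.25],[[0.001,-0.001,0.028],[0.001,0,0.42],0.25],[[0.001,-0.001,0.028],[0.001,0,0.489],0.25],[[0.001,-0.001,0.028],[0.001,0,0.489],0.25],[[0.001,-0.001,0.028],[0.001,0,0.489],0.25]]'

```text
time_s: 3.7
tcp_pos: [0.4748, 0.1676, 0.1018]
eef_rot: [-179.9, 0.0, -108.0]
contact_force: [-0.2, -0.4, -0.1]
gripper_width: 0.0653
```

```bash
python3 -c "
from h import *
go([.4736,.168,.005],-108.4)
c=snap('wrist','w2.png')"
```

```text
at [0.4748 0.1676 0.1018] [-1.7993e+02  4.0000e-02 -1.0801e+02] w 0.0653 t 3.7 F [-0.2 -0.4 -0.1]
shift [0.0001, 0.0014, 0.0968] rv [-0.0013, 0.0007, 0.0069] dist 0.097 dyaw -0.39
```

View pics/w2.png

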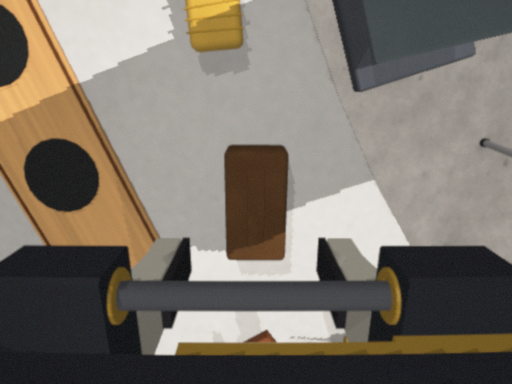

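Weight centred between the fingers at columns 225–288 and aligned with them. Descend.

Request:
step_arm --increments '[[[0,0.001,0.015],[-0.001,0,0.007],0.25],[[0,0.001,0.03],[-0.001,0,0.007],0.25],[[0,0.001,0.045],[-0.001,0,0.007],0.25],[[0,0.001,0.06],[-0.001,0,0.007],0.25],[[0,0.001,0.075],[-0.001,0,0.007],0.25],[[0,0.001,0.088],[-0.001,0,0.007],0.25],[[0,0.001,0.096],[-0.001,0,0.007],0.25],[[0,0.001,0.096],[-0.001,0,0.007],0.25],[[0,0.001,0.096],[-0.001,0,0.007],0.25]]' --force 40

```text
time_s: 4.65
tcp_pos: [0.4744, 0.1674, 0.0059]
eef_rot: [-180.0, 0.0, -108.6]
contact_force: [-0.7, -0.2, -1.1]
gripper_width: 0.0658
```

Request:
step_arm --increments '[[[0,0,0],[0,0,0],0.7],[[0,0,0],[0,0,0],0.7],[[0,0,0],[0,0,0],0.7],[[0,0,0],[0,0,0],0.7],[[0,0,0],[0,0,0],0.7],[[0,0,0],[0,0,0],0.7]]' --force 40

```text
time_s: 5.25
tcp_pos: [0.4741, 0.1673, 0.006]
eef_rot: [-180.0, 0.0, -108.6]
contact_force: [-3.1, 1.1, 5.7]
gripper_width: 0.045
```

```bash
python3 -c "
from h import *
go([.4736,.168,.075],-108.4)"
```

```text
at [0.4741 0.1673 0.006 ] [-1.8000e+02  3.0000e-02 -1.0861e+02] w 0.045 t 5.25 F [-3.1  1.1  5.7]
shift [-0.0006, 0.0007, -0.069] rv [-0.0, 0.0006, -0.0037] dist 0.069 dyaw 0.21
```

Request:
step_arm --increments '[[[0,0,-0.01],[0,0,0],0.7],[[0,0,-0.02],[0,0,0],0.7],[[0,0,-0.035],[0,0,0],0.7],[[0,0,-0.05],[0,0,0],0.7],[[0,0,-0.065],[0,0,0],0.7],[[0,0,-0.08],[0,0,0],0.7],[[0,0,-0.08],[0,0,0],0.7]]' --force 40

```text
time_s: 5.95
tcp_pos: [0.4752, 0.1677, 0.0878]
eef_rot: [-179.9, 0.2, -108.6]
contact_force: [0.9, 0.9, -6.7]
gripper_width: 0.0447
```

```bash
python3 -c "
from h import *
go([.629,-.1067,.085],-85.9)"
```

```text
at [0.4752 0.1677 0.0878] [-179.88    0.19 -108.61] w 0.0447 t 5.95 F [ 0.9  0.9 -6.7]
shift [0.211, -0.2334, 0.0025] rv [-0.0027, 0.0029, -0.3964] dist 0.315 dyaw 22.71
```

Request:
step_arm --increments '[[[0.011,-0.012,0],[0,0,-0.02],0.7],[[0.033,-0.037,0],[0,0,-0.06],0.7],[[0.06,-0.067,0],[0,0,-0.11],0.7],[[0.09,-0.1,0],[0,0,-0.17],0.7],[[0.12,-0.133,0],[0,0,-0.23],0.7],[[0.15,-0.166,0],[0,0,-0.29],0.7],[[0.178,-0.197,0],[0,0,-0.34],0.7],[[0.2,-0.221,0],[0,0,-0.38],0.7],[[0.211,-0.2334,0],[0,0,-0.396],0.7],[[0.211,-0.2334,0],[0,0,-0.396],0.7]]' --force 40

```text
time_s: 6.95
tcp_pos: [0.6279, -0.1097, 0.0838]
eef_rot: [179.9, 0.0, -86.1]
contact_force: [-0.6, 0.7, -7.0]
gripper_width: 0.0449
```

Request:
step_arm --increments '[[[0,0,0],[0,0,0],0.7],[[0,0,0],[0,0,0],0.7],[[0,0,0],[0,0,0],0.7]]' --force 40

```text
time_s: 7.25
tcp_pos: [0.6276, -0.1066, 0.0854]
eef_rot: [180.0, 0.0, -85.9]
contact_force: [0.8, -0.4, -5.8]
gripper_width: 0.0452
```

```bash
python3 -c "
from h import *
go([.629,-.1067,.0125],-85.9)
snap('wrist','w3.png')"
```

```text
at [ 0.6276 -0.1066  0.0854] [ 1.7999e+02  2.0000e-02 -8.5890e+01] w 0.0452 t 7.25 F [ 0.8 -0.4 -5.8]
shift [0.0003, -0.0014, 0.0729] rv [0.0002, 0.0004, 0.0002] dist 0.073 dyaw -0.01
```

View pics/w3.png

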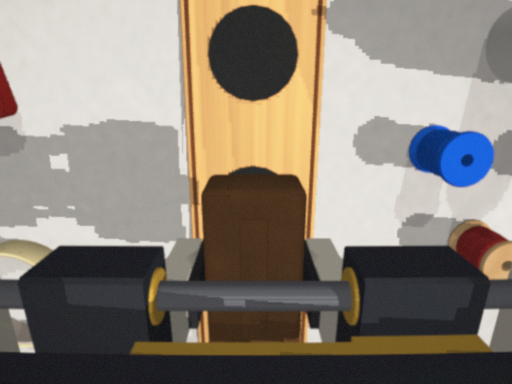

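Request:
step_arm --increments '[[[0,-0.001,0.015],[0,0,0],0.7],[[0,-0.001,0.03],[0,0,0],0.7],[[0,-0.001,0.045],[0,0,0],0.7],[[0,-0.001,0.056],[0,0,0],0.7],[[0,-0.001,0.064],[0,0,0],0.7],[[0,-0.001,0.069],[0,0,0],0.7],[[0,-0.001,0.072],[0,0,0],0.7],[[0,-0.001,0.073],[0,0,0],0.7],[[0,-0.001,0.073],[0,0,0],0.7]]' --force 40

```text
time_s: 8.2
tcp_pos: [0.6293, -0.1073, 0.0128]
eef_rot: [-180.0, 0.0, -85.9]
contact_force: [0.1, 0.9, -7.3]
gripper_width: 0.0449
```

```bash
python3 -c "
from h import *
go([.629,-.1067,.0125],-85.9)
c=dict(r.capture('wrist'));print(0)
s=r.get_state(); import cv2
cv2.imwrite('pics/w4.png',c['color'][:,:,::-1])
g=c['color'].max(2); m=((g<48)*255).astype(np.uint8); m[140:]=0
n,l,q,ce=cv2.connectedComponentsWithStats(m)
for i in range(1,n):
  if q[i,4]>300:
    print(ce[i],q[i], px2w(c,np.c_[np.nonzero(l==i)][:,::-1],.006,s).mean(0).round(4))
"
```

```text
at [ 0.6293 -0.1073  0.0128] [-1.7996e+02  1.0000e-02 -8.5930e+01] w 0.0449 t 8.2 F [ 0.1  0.9 -7.3]
shift [-0.0006, 0.0002, 0.0003] rv [-0.0007, 0.0002, -0.0005] dist 0.001 dyaw 0.03
0
[255.0871407  44.6      ] [ 192    0  128  104 9915] [ 0.636  -0.2074  0.006 ]
```

Request:
step_arm --increments '[[[0,0,0.001],[0,0,0],0.7],[[0,0,0.0015],[0,0,0],0.7],[[0,0,0.0015],[0,0,0],0.7]]' --force 40

```text
time_s: 8.55
tcp_pos: [0.6295, -0.1073, 0.012]
eef_rot: [-179.9, 0.0, -85.9]
contact_force: [-2.5, 1.1, 1.5]
gripper_width: 0.0446
```

Contact. Release to a 66 mm opening, then lift.

Request:
step_arm --increments '[[[0,0,0],[0,0,0],0.25],[[0,0,0],[0,0,0],0.25],[[0,0,0],[0,0,0],0.25],[[0,0,0],[0,0,0],0.25],[[0,0,-0.02],[0,0,0],0.25],[[0,0,-0.05],[0,0,0],0.25],[[0,0,-0.08],[0,0,0],0.25],[[0,0,-0.11],[0,0,0],0.25],[[0,0,-0.14],[0,0,0],0.25],[[0,0,-0.14],[0,0,0],0.25]]'

```text
time_s: 9.55
tcp_pos: [0.6318, -0.1075, 0.1561]
eef_rot: [-179.5, -0.0, -85.9]
contact_force: [-0.3, 0.5, -1.2]
gripper_width: 0.0658
```

```bash
python3 -c "
from h import *
go([.459,.031,.1],-103.2)
snap('wrist','w5.png')"
```

```text
at [ 0.6318 -0.1075  0.1561] [-1.7954e+02 -4.0000e-02 -8.5880e+01] w 0.0658 t 9.55 F [-0.3  0.5 -1.2]
shift [-0.1506, 0.1628, 0.0547] rv [-0.0081, 0.0006, 0.3022] dist 0.228 dyaw -17.32
```

View pics/w5.png

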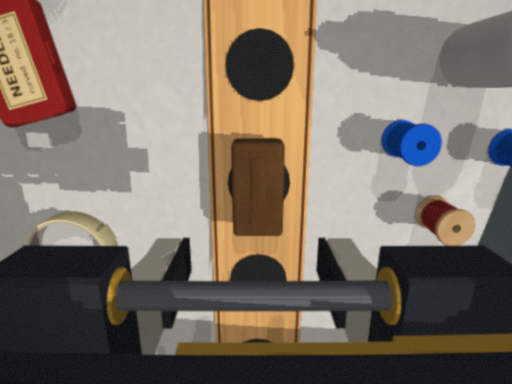

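The weight is on mark c at (258,187) and looks centred. Next, the wax.

Request:
step_arm --increments '[[[-0.01,0.011,0],[0,0,0.02],0.3],[[-0.03,0.032,0.005],[0,0,0.06],0.3],[[-0.055,0.059,0.01],[0,0,0.11],0.3],[[-0.08,0.086,0.02],[0,0,0.16],0.3],[[-0.105,0.113,0.03],[0,0,0.21],0.3],[[-0.13,0.14,0.04],[-0.004,0,0.26],0.3],[[-0.145,0.156,0.05],[-0.004,0,0.29],0.3],[[-0.1506,0.163,0.055],[-0.004,0,0.302],0.3],[[-0.1506,0.163,0.055],[-0.004,0,0.302],0.3],[[-0.1506,0.163,0.055],[-0.004,0,0.302],0.3]]'

```text
time_s: 10.6
tcp_pos: [0.4557, 0.0313, 0.0958]
eef_rot: [179.8, -0.0, -103.2]
contact_force: [0.3, 0.9, 1.0]
gripper_width: 0.0612
```

```bash
python3 -c "
from h import *
go([.459,.031,.003],-103.2)
s=r.get_state();c=snap('wrist','w6.png')
m=hsvmask(c,(12,90,40),(38,255,255),(200,120,320,250))
print(fit(c,s,m,lambda p:box(p[0],p[1],p[2],.038+p[3],.052+p[3],.018+p[3]/2),(.459,.031,-.22,0),(.01,.01,.1,-.005)))
"
```

```text
at [0.4557 0.0313 0.0958] [ 1.7975e+02 -5.0000e-02 -1.0317e+02] w 0.0612 t 10.6 F [0.3 0.9 1. ]
shift [-0.0005, -0.0037, 0.0928] rv [0.0043, -0.0008, 0.0005] dist 0.093 dyaw -0.03
(array([ 0.45897522,  0.03188168, -0.22884187, -0.0031327 ]), np.float64(0.030021786492374726))
```

View pics/w6.png

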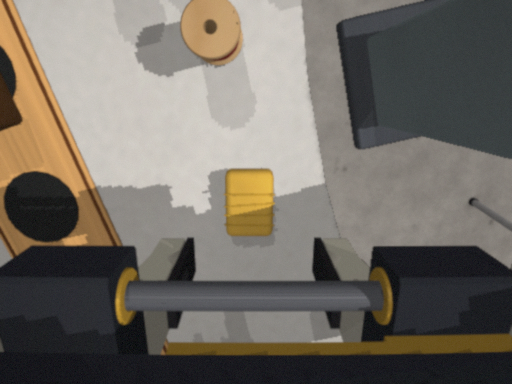

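Request:
step_arm --increments '[[[-0.001,-0.0035,0.015],[0.004,0,0],0.3],[[-0.001,-0.0035,0.03],[0.004,0,0],0.3],[[-0.001,-0.0035,0.045],[0.004,0,0],0.3],[[-0.001,-0.0035,0.06],[0.004,0,0],0.3],[[-0.001,-0.0035,0.075],[0.004,0,0],0.3],[[-0.001,-0.0035,0.085],[0.004,0,0],0.3],[[-0.001,-0.0035,0.09],[0.004,0,0],0.3],[[-0.001,-0.0035,0.092],[0.004,0,0],0.3],[[-0.001,-0.0035,0.092],[0.004,0,0],0.3]]'

```text
time_s: 11.55
tcp_pos: [0.4592, 0.0315, 0.0041]
eef_rot: [-180.0, -0.0, -103.2]
contact_force: [-0.4, 1.1, 0.5]
gripper_width: 0.0613
```

Request:
step_arm --increments '[[[0,0,0],[0,0,0],0.8],[[0,0,0],[0,0,0],0.8],[[0,0,0],[0,0,0],0.8],[[0,0,0],[0,0,0],0.8],[[0,0,0],[0,0,0],0.8],[[0,0,0],[0,0,0],0.8]]' --force 20

```text
time_s: 12.15
tcp_pos: [0.4591, 0.0317, 0.0043]
eef_rot: [-180.0, -0.0, -103.2]
contact_force: [-1.6, 0.2, 4.7]
gripper_width: 0.036
```

Request:
step_arm --increments '[[[0,0,-0.01],[0,0,0],0.8],[[0,0,-0.025],[0,0,0],0.8],[[0,0,-0.045],[0,0,0],0.8],[[0,0,-0.065],[0,0,0],0.8],[[0,0,-0.085],[0,0,0],0.8],[[0,0,-0.1],[0,0,0],0.8],[[0,0,-0.1],[0,0,0],0.8]]'

```text
time_s: 12.85
tcp_pos: [0.4603, 0.0321, 0.1065]
eef_rot: [-179.8, 0.1, -103.2]
contact_force: [-0.0, -0.3, -0.9]
gripper_width: 0.0355
```

```bash
python3 -c "
from h import *
go([.6364,-.2112,.1],-85.9)
snap('wrist','w7.png')"
```

```text
at [0.4603 0.0321 0.1065] [-1.7980e+02  1.3000e-01 -1.0321e+02] w 0.0355 t 12.85 F [-0.  -0.3 -0.9]
shift [0.1966, -0.2271, 0.0069] rv [-0.0038, 0.0017, -0.3022] dist 0.3 dyaw 17.31
```

View pics/w7.png

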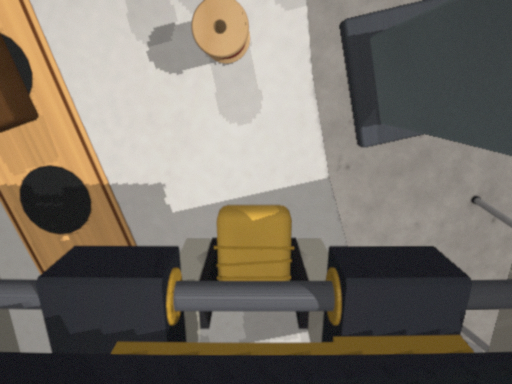

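Request:
step_arm --increments '[[[0.01,-0.011,0],[0,0,-0.02],0.8],[[0.03,-0.034,0],[0,0,-0.05],0.8],[[0.055,-0.063,0],[0,0,-0.09],0.8],[[0.082,-0.094,0],[0,0,-0.13],0.8],[[0.109,-0.125,0],[0,0,-0.17],0.8],[[0.136,-0.156,0],[0,0,-0.21],0.8],[[0.163,-0.187,0.003],[0,0,-0.25],0.8],[[0.184,-0.212,0.006],[0,0,-0.28],0.8],[[0.1966,-0.227,0.007],[0,0,-0.302],0.8],[[0.1966,-0.227,0.007],[0,0,-0.302],0.8]]'

```text
time_s: 13.9
tcp_pos: [0.635, -0.2139, 0.0948]
eef_rot: [179.8, -0.0, -86.0]
contact_force: [-0.1, 0.6, -1.0]
gripper_width: 0.0359
```

Request:
step_arm --increments '[[[0,0,0],[0,0,0],0.8],[[0,0,0],[0,0,0],0.8],[[0,0,0],[0,0,0],0.8]]'

```text
time_s: 14.2
tcp_pos: [0.6346, -0.2109, 0.0972]
eef_rot: [180.0, -0.0, -85.9]
contact_force: [-0.1, 0.1, -1.0]
gripper_width: 0.0357
```

```bash
python3 -c "
from h import *
go([.6364,-.2112,.0105],-85.9)"
```

```text
at [ 0.6346 -0.2109  0.0972] [ 1.7999e+02 -1.0000e-02 -8.5890e+01] w 0.0357 t 14.2 F [-0.1  0.1 -1. ]
shift [0.0004, -0.0018, 0.0867] rv [0.0002, -0.0002, 0.0002] dist 0.087 dyaw -0.01
```

Request:
step_arm --increments '[[[0,-0.001,0.015],[0,0,0],0.8],[[0,-0.001,0.03],[0,0,0],0.8],[[0,-0.001,0.045],[0,0,0],0.8],[[0,-0.001,0.06],[0,0,0],0.8],[[0,-0.001,0.072],[0,0,0],0.8],[[0,-0.001,0.08],[0,0,0],0.8],[[0,-0.001,0.084],[0,0,0],0.8],[[0,-0.001,0.086],[0,0,0],0.8],[[0,-0.001,0.0865],[0,0,0],0.8],[[0,-0.001,0.0865],[0,0,0],0.8]]'

```text
time_s: 15.2
tcp_pos: [0.6363, -0.2118, 0.0111]
eef_rot: [-180.0, -0.0, -85.9]
contact_force: [-0.7, 0.3, -0.3]
gripper_width: 0.0358
```

Request:
step_arm --increments '[[[0,0,0.0007],[0,0,0],0.8],[[0,0,0.0007],[0,0,0],0.8]]'

```text
time_s: 15.4
tcp_pos: [0.6363, -0.2117, 0.0104]
eef_rot: [-180.0, -0.0, -85.9]
contact_force: [1.0, -0.2, 0.0]
gripper_width: 0.0362
```

Request:
step_arm --increments '[[[0,0,0.0005],[0,0,0],0.8],[[0,0,0.0005],[0,0,0],0.3],[[0,0,0.0005],[0,0,0],0.3],[[0,0,0.0005],[0,0,0],0.3],[[0,0,0.0005],[0,0,0],0.3],[[0,0,-0.02],[0,0,0],0.3],[[0,0,-0.05],[0,0,0],0.3],[[0,0,-0.08],[0,0,0],0.3],[[0,0,-0.12],[0,0,0],0.3],[[0,0,-0.16],[0,0,0],0.3]]'

```text
time_s: 16.4
tcp_pos: [0.6355, -0.2116, 0.171]
eef_rot: [179.9, -0.0, -85.9]
contact_force: [0.5, -0.1, 0.2]
gripper_width: 0.0613
```

Request:
step_arm --increments '[[[0,0,-0.03],[0,0,-0.1],0],[[0,0,-0.06],[0,0,-0.25],0],[[0,0,-0.09],[0,0,-0.4],0],[[0,0,-0.11],[0,0,-0.55],0],[[0,0,-0.11],[0,0,-0.7],0],[[0,0,-0.11],[0,0,-0.8],0],[[0,0,-0.11],[0,0,-0.8],0],[[0,0,-0.11],[0,0,-0.8],0]]'

```text
time_s: 17.2
tcp_pos: [0.6358, -0.2116, 0.2796]
eef_rot: [180.0, 0.0, -40.3]
contact_force: [0.0, -0.1, 0.9]
gripper_width: 0.0878
```

```bash
python3 -c "
from h import *
import pickle
go([.5,-.2,.3],-40)
s=r.get_state();c=snap('wrist','w8.png');c['state']=s;pickle.dump(c,open('w8.pkl','wb'))
c=snap('top','t8.png');pickle.dump(c,open('t8.pkl','wb'))"
```

```text
at [ 0.6358 -0.2116  0.2796] [ 1.7997e+02  1.0000e-02 -4.0270e+01] w 0.0878 t 17.2 F [ 0.  -0.1  0.9]
shift [-0.1111, 0.079, -0.0203] rv [0.0006, 0.0002, -0.0048] dist 0.138 dyaw 0.27
```

View pics/w8.png

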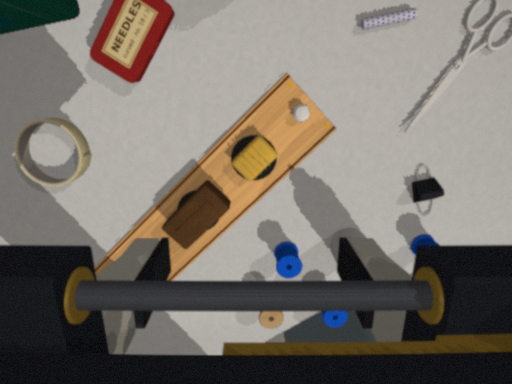

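View pics/t8.png

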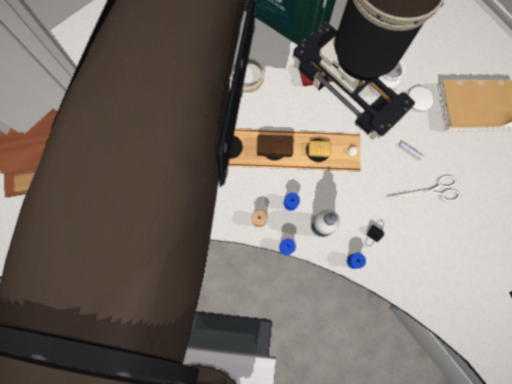

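```bash
python3 -c "
from h import *
go([.44,-.14,.3],-86)"
```

```text
at [ 0.6359 -0.2116  0.2796] [ 1.7997e+02  1.0000e-02 -4.0230e+01] w 0.0879 t 17.3 F [-0.3  0.6  0.4]
shift [-0.1958, 0.0718, -0.0203] rv [0.0006, -0.0001, 0.7988] dist 0.21 dyaw -45.77
```

Request:
step_arm --increments '[[[-0.01,0.004,-0.02],[0,0,0.1],0],[[-0.03,0.011,-0.02],[0,0,0.22],0],[[-0.06,0.022,-0.02],[0,0,0.34],0],[[-0.09,0.033,-0.02],[0,0,0.46],0],[[-0.12,0.044,-0.02],[0,0,0.58],0],[[-0.15,0.055,-0.02],[0,0,0.7],0],[[-0.175,0.064,-0.02],[0,0,0.8],0],[[-0.19,0.07,-0.02],[0,0,0.8],0],[[-0.196,0.072,-0.02],[0,0,0.8],0],[[-0.196,0.072,-0.02],[0,0,0.8],0]]'

```text
time_s: 18.3
tcp_pos: [0.4397, -0.1403, 0.3004]
eef_rot: [-179.9, -0.0, -85.8]
contact_force: [-0.3, -0.2, -0.0]
gripper_width: 0.0879
```

Request:
step_arm --increments '[[[0,0,0],[0,0,0],0],[[0,0,0],[0,0,0],0],[[0,0,0],[0,0,0],0]]'

```text
time_s: 18.6
tcp_pos: [0.4402, -0.1406, 0.2994]
eef_rot: [179.9, -0.0, -85.9]
contact_force: [-0.1, -0.1, -0.2]
gripper_width: 0.0875
```

```bash
python3 -c "
from h import *
import pickle
go([.44,-.14,.3],-86)
s=r.get_state();c=snap('wrist','w9.png');c['state']=s;pickle.dump(c,open('w9.pkl','wb'))
cv2.imwrite('pics/w9a.png',cv2.resize(c['color'][100:260,170:370,::-1],None,fx=4,fy=3.75/1))
"
```

```text
at [ 0.4402 -0.1406  0.2994] [ 1.7993e+02 -3.0000e-02 -8.5930e+01] w 0.0875 t 18.6 F [-0.1 -0.1 -0.2]
shift [-0.0006, 0.0002, -0.0006] rv [0.0012, -0.0004, 0.0012] dist 0.001 dyaw -0.07
```

View pics/w9.png

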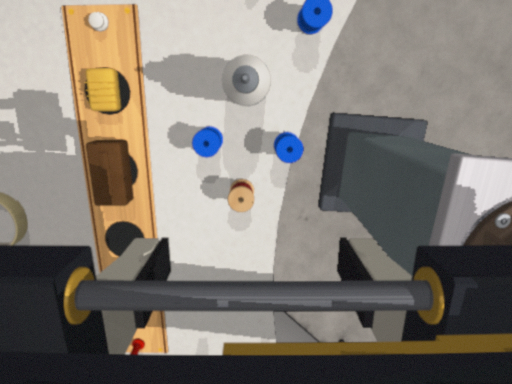

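Run:
```python
from h import *
import pickle
c=pickle.load(open('w9.pkl','rb'));s=c['state']
print('nozzle',px2w(c,(246,79),.153,s).round(4),'body c',px2w(c,(246.5,79.5),.11,s).round(4), 'rad',(px2w(c,(271,79.5),.11,s)-px2w(c,(222,79.5),.11,s)).round(4))
# triangulate nozzle from top+scene
d=pickle.load(open('d0.pkl','rb'))
f=lambda P:np.r_[(w2px(d['top'],P)-[330,217.2]).ravel(),(w2px(d['scene'],P)-[318.7,152.3]).ravel()]
from scipy.optimize import least_squares
o=least_squares(f,[.44,-.22,.15]);print(o.x.round(4),o.fun.round(1))
im=c['color'][30:130,196:296,::-1]; cv2.imwrite('pics/w9a.png',cv2.resize(im,None,fx=5,fy=5,interpolation=cv2.INTER_CUBIC))
m=hsvmask(c,(0,70,40),(25,255,255),(220,165,262,220)); print('reel',m.sum(),fit(c,s,m,lambda p:cyl(p[0],p[1],.0175+p[2],.044),(.453,-.09,0),(.01,.01,-.002)))
```

```text
nozzle [[ 0.4533 -0.2311  0.153 ]] body c [[ 0.4538 -0.2323  0.11  ]] rad [[-0.0482 -0.0034  0.    ]]
[ 0.4515 -0.2289  0.1559] [ 0.1  0.3 -0.4 -0.1]
reel 699.0 (array([ 0.45346399, -0.08714849, -0.00084406]), np.float64(0.030951779853572326))
```

View pics/w9a.png

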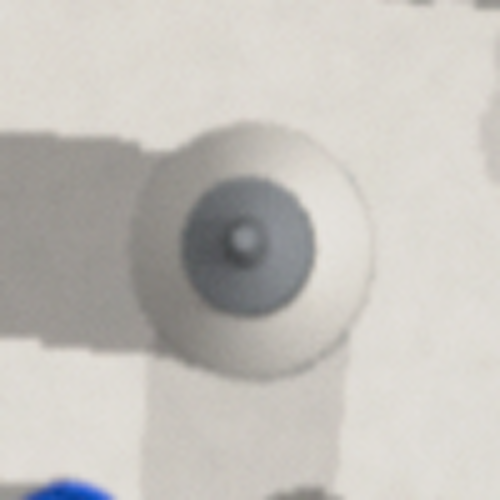

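```bash
python3 -c "
from h import *
go([.4528,-.231,.2],-86)"
```

```text
at [ 0.4401 -0.1406  0.2994] [ 1.7993e+02 -3.0000e-02 -8.5940e+01] w 0.0875 t 18.65 F [ 0.3 -0.1  0.2]
shift [0.091, -0.0064, 0.0995] rv [0.0011, -0.0005, 0.0011] dist 0.135 dyaw -0.06
```

Request:
step_arm --increments '[[[0.015,-0.001,0],[0,0,0],0],[[0.035,-0.002,0],[0,0,0],0],[[0.055,-0.004,0.01],[0,0,0],0],[[0.075,-0.005,0.03],[0,0,0],0],[[0.088,-0.006,0.05],[0,0,0],0],[[0.091,-0.0064,0.07],[0,0,0],0],[[0.091,-0.0064,0.09],[0,0,0],0],[[0.091,-0.0064,0.1],[0,0,0],0],[[0.091,-0.0064,0.1],[0,0,0],0],[[0.091,-0.0064,0.1],[0,0,0],0]]'

```text
time_s: 19.65
tcp_pos: [0.453, -0.231, 0.2005]
eef_rot: [-180.0, -0.0, -85.9]
contact_force: [0.3, -0.6, 1.1]
gripper_width: 0.0872
```

```bash
python3 -c "
from h import *
go([.4528,-.231,.0735],-86);snap('wrist','w10.png');snap('scene','s10.png')"
```

```text
at [ 0.453  -0.231   0.2005] [-1.7998e+02 -5.0000e-02 -8.5910e+01] w 0.0872 t 19.65 F [ 0.3 -0.6  1.1]
shift [-0.0001, 0.0002, 0.127] rv [-0.0003, -0.0008, 0.0016] dist 0.127 dyaw -0.09
```

View pics/w10.png

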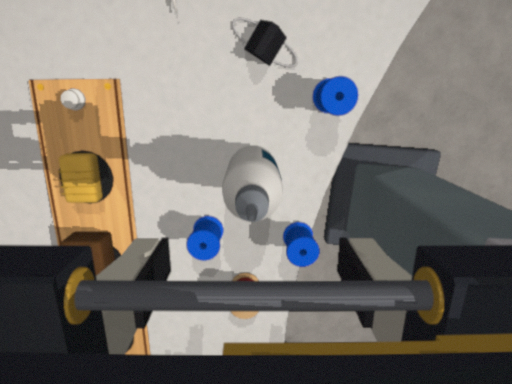

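View pics/s10.png

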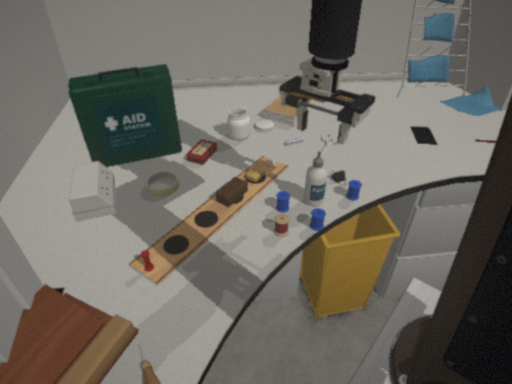

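Request:
step_arm --increments '[[[0.0015,-0.001,0.02],[0,0,0],0],[[0.0015,-0.001,0.04],[0,0,0],0],[[0.0015,-0.001,0.06],[0,0,0],0],[[0.0015,-0.001,0.075],[0,0,0],0],[[0.0015,-0.001,0.09],[0,0,0],0],[[0.0015,-0.001,0.1],[0,0,0],0],[[0.0015,-0.001,0.1],[0,0,0],0],[[0.0015,-0.001,0.1],[0,0,0],0]]'

```text
time_s: 20.55
tcp_pos: [0.4541, -0.2323, 0.1006]
eef_rot: [-180.0, -0.0, -85.9]
contact_force: [0.1, 1.0, 0.8]
gripper_width: 0.0882
```

```bash
python3 -c "
from h import *
go([.454,-.2325,.0735],-86);snap('wrist','w11.png')"
```

```text
at [ 0.4541 -0.2323  0.1006] [-1.7997e+02 -4.0000e-02 -8.5910e+01] w 0.0882 t 20.55 F [0.1 1.  0.8]
shift [0.0001, 0.0001, 0.0271] rv [-0.0006, -0.0007, 0.0016] dist 0.027 dyaw -0.09
```

View pics/w11.png

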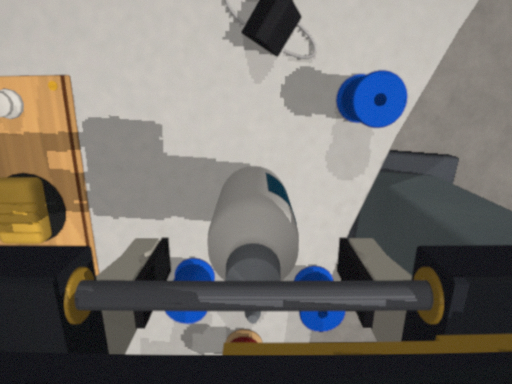

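Request:
step_arm --increments '[[[0,0,0.005],[0,0,0],0],[[0,0,0.01],[0,0,0],0],[[0,0,0.015],[0,0,0],0],[[0,0,0.018],[0,0,0],0],[[0,0,0.018],[0,0,0],0]]'

```text
time_s: 21.1
tcp_pos: [0.4532, -0.2322, 0.0813]
eef_rot: [179.9, -0.0, -85.9]
contact_force: [-0.1, 0.2, -0.0]
gripper_width: 0.0873
```

Request:
step_arm --increments '[[[0,0,0.004],[0,0,0],0],[[0,0,0.007],[0,0,0],0],[[0,0,0.009],[0,0,0],0],[[0,0,0.009],[0,0,0],0]]'

```text
time_s: 21.5
tcp_pos: [0.4533, -0.2323, 0.0726]
eef_rot: [180.0, -0.0, -85.9]
contact_force: [0.2, 0.1, 0.9]
gripper_width: 0.0877
```

Request:
step_arm --increments '[[[0,0,0],[0,0,0],0.2],[[0,0,0],[0,0,0],0.3],[[0,0,0],[0,0,0],0.36],[[0,0,0],[0,0,0],0.41],[[0,0,0],[0,0,0],0.46],[[0,0,0],[0,0,0],0.55],[[0,0,0],[0,0,0],0.65],[[0,0,0],[0,0,0],0.65]]' --force 20

```text
time_s: 22.3
tcp_pos: [0.4537, -0.2322, 0.073]
eef_rot: [-180.0, -0.0, -85.9]
contact_force: [0.5, -0.2, 0.2]
gripper_width: 0.0494
```

```bash
python3 -c "
from h import *
go([.454,-.2325,.16],-86)"
```

```text
at [ 0.4537 -0.2322  0.073 ] [-1.7999e+02 -2.0000e-02 -8.5930e+01] w 0.0494 t 22.3 F [ 0.5 -0.2  0.2]
shift [0.0003, -0.0003, -0.087] rv [-0.0001, -0.0004, 0.0012] dist 0.087 dyaw -0.07
```

Request:
step_arm --increments '[[[0,0,0],[0,0,0],0.7],[[0,0,0],[0,0,0],0.7],[[0,0,0],[0,0,0],0.7],[[0,0,0],[0,0,0],0.7]]' --force 20

```text
time_s: 22.7
tcp_pos: [0.4537, -0.2323, 0.073]
eef_rot: [-180.0, -0.0, -85.9]
contact_force: [0.0, -0.6, 0.0]
gripper_width: 0.0498
```

Request:
step_arm --increments '[[[0,0,-0.005],[0,0,0],0.7],[[0,0,-0.015],[0,0,0],0.7],[[0,0,-0.03],[0,0,0],0.7],[[0,0,-0.045],[0,0,0],0.7],[[0,0,-0.06],[0,0,0],0.7],[[0,0,-0.075],[0,0,0],0.7],[[0,0,-0.085],[0,0,0],0.7],[[0,0,-0.085],[0,0,0],0.7]]' --force 20

```text
time_s: 23.5
tcp_pos: [0.4544, -0.2325, 0.1597]
eef_rot: [-179.8, -0.1, -85.9]
contact_force: [0.7, -0.2, -2.3]
gripper_width: 0.0499
```

```bash
python3 -c "
from h import *
go([.614,.1033,.16],-86);snap('wrist','w12.png');snap('scene','s12.png')"
```

```text
at [ 0.4544 -0.2325  0.1597] [-1.7983e+02 -6.0000e-02 -8.5920e+01] w 0.0499 t 23.5 F [ 0.7 -0.2 -2.3]
shift [-0.3236, -0.183, -0.0001] rv [-0.0029, -0.0011, 0.0013] dist 0.372 dyaw -0.08
```

View pics/w12.png

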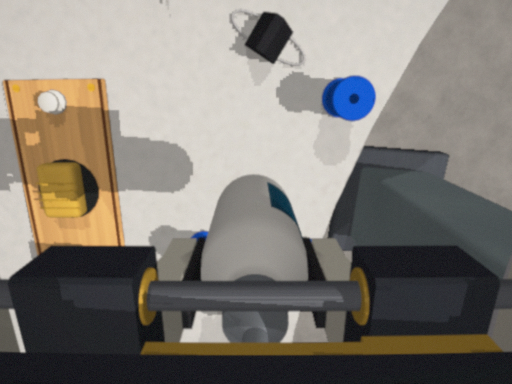

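View pics/s12.png

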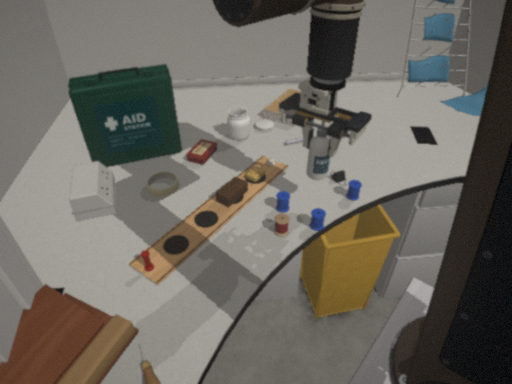

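Request:
step_arm --increments '[[[-0.008,-0.005,0],[0,0,0],0.7],[[-0.025,-0.014,0],[0,0,0],0.7],[[-0.05,-0.028,0],[0,0,0],0.7],[[-0.075,-0.042,0],[0,0,0],0.7],[[-0.1,-0.057,0],[0,0,0],0.7],[[-0.125,-0.071,0],[0,0,0],0.7],[[-0.15,-0.085,0],[0,0,0],0.7],[[-0.175,-0.099,0],[0,0,0],0.7],[[-0.195,-0.11,0],[0,0,0],0.7],[[-0.215,-0.122,0],[0,0,0],0.7]]'

```text
time_s: 24.6
tcp_pos: [0.5599, -0.0076, 0.1568]
eef_rot: [179.9, -0.0, -85.9]
contact_force: [1.3, -0.4, -1.1]
gripper_width: 0.0497
```

```bash
python3 -c "
from h import *
go([.614,.1033,.16],-86)"
```

```text
at [ 0.5599 -0.0076  0.1568] [ 1.799e+02 -4.000e-02 -8.590e+01] w 0.0497 t 24.6 F [ 1.3 -0.4 -1.1]
shift [-0.1067, -0.0619, -0.0033] rv [0.0017, -0.0007, 0.0017] dist 0.123 dyaw -0.1
```

Request:
step_arm --increments '[[[-0.02,-0.011,0],[0,0,0],0.7],[[-0.04,-0.023,0],[0,0,0],0.7],[[-0.06,-0.035,0],[0,0,0],0.7],[[-0.078,-0.045,-0.001],[0,0,0],0.7],[[-0.092,-0.053,-0.001],[0,0,0],0.7],[[-0.102,-0.059,-0.001],[0,0,0],0.7],[[-0.1067,-0.062,-0.001],[0,0,0],0.7],[[-0.1067,-0.062,-0.001],[0,0,0],0.7],[[-0.1067,-0.062,-0.001],[0,0,0],0.7],[[-0.1067,-0.062,-0.001],[0,0,0],0.7]]'

```text
time_s: 25.6
tcp_pos: [0.614, 0.101, 0.1589]
eef_rot: [180.0, -0.0, -86.0]
contact_force: [0.6, -0.3, -1.1]
gripper_width: 0.0496
```

```bash
python3 -c "
from h import *
go([.614,.1033,.0795],-86);snap('wrist','w13.png');snap('scene','s13.png')"
```

```text
at [0.614  0.101  0.1589] [ 1.7999e+02 -2.0000e-02 -8.5970e+01] w 0.0496 t 25.6 F [ 0.6 -0.3 -1.1]
shift [-0.0023, -0.0001, 0.0794] rv [0.0001, -0.0003, 0.0005] dist 0.079 dyaw -0.03
```

View pics/w13.png

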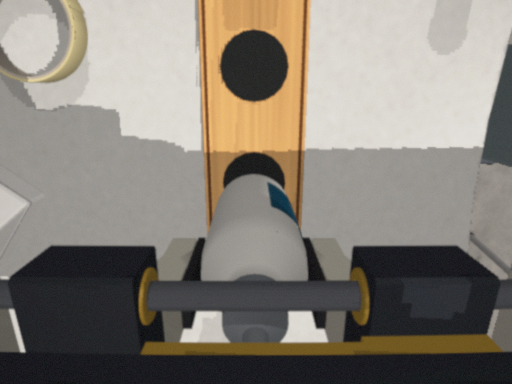

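View pics/s13.png

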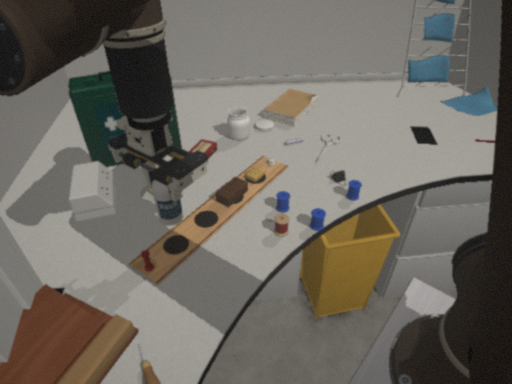

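Request:
step_arm --increments '[[[-0.001,0,0.01],[0,0,0],0.7],[[-0.001,0,0.022],[0,0,0],0.7],[[-0.001,0,0.034],[0,0,0],0.7],[[-0.001,0,0.046],[0,0,0],0.7],[[-0.001,0,0.057],[0,0,0],0.7],[[-0.001,0,0.066],[0,0,0],0.7],[[-0.001,0,0.072],[0,0,0],0.7],[[-0.001,0,0.075],[0,0,0],0.7],[[-0.001,0,0.077],[0,0,0],0.7],[[-0.001,0,0.077],[0,0,0],0.7]]'

```text
time_s: 26.7
tcp_pos: [0.6143, 0.1027, 0.0819]
eef_rot: [-180.0, -0.0, -85.9]
contact_force: [0.0, -0.5, -0.9]
gripper_width: 0.0496
```

Request:
step_arm --increments '[[[0,0,0.001],[0,0,0],0.7],[[0,0,0.001],[0,0,0],0.7]]'

```text
time_s: 26.9
tcp_pos: [0.6144, 0.1028, 0.0811]
eef_rot: [-180.0, -0.0, -85.9]
contact_force: [0.6, 0.3, -2.2]
gripper_width: 0.0497
```

```bash
python3 -c "
from h import *
go([.614,.1033,.0795],-86)"
```

```text
at [0.6144 0.1028 0.0811] [-1.7997e+02 -1.0000e-02 -8.5930e+01] w 0.0497 t 26.9 F [ 0.6  0.3 -2.2]
shift [-0.0006, 0.0004, 0.0016] rv [-0.0005, -0.0001, 0.0012] dist 0.002 dyaw -0.07
```

Request:
step_arm --increments '[[[0,0,0.001],[0,0,0],0.7],[[0,0,0.0015],[0,0,0],0.7],[[0,0,0.0015],[0,0,0],0.7]]'

```text
time_s: 27.2
tcp_pos: [0.6142, 0.1026, 0.0792]
eef_rot: [180.0, -0.0, -85.9]
contact_force: [-0.2, 0.6, -0.2]
gripper_width: 0.05
```

Request:
step_arm --increments '[[[0,0,0.0005],[0,0,0],0.7],[[0,0,0.0005],[0,0,0],0.7]]'

```text
time_s: 27.4
tcp_pos: [0.6143, 0.1027, 0.079]
eef_rot: [-180.0, -0.0, -85.9]
contact_force: [-0.4, 0.4, -0.5]
gripper_width: 0.0499
```

Height matches the expected seat (0.073 + 0.006 = 0.079). Release gently, then raise straight up.

Request:
step_arm --increments '[[[0,0,0],[0,0,0],0.42],[[0,0,0],[0,0,0],0.35],[[0,0,0],[0,0,0],0.25],[[0,0,0],[0,0,0],0.1],[[0,0,0],[0,0,0],0],[[0,0,0],[0,0,0],0],[[0,0,0],[0,0,0],0],[[0,0,-0.01],[0,0,0],0],[[0,0,-0.03],[0,0,0],0],[[0,0,-0.05],[0,0,0],0]]'

```text
time_s: 28.4
tcp_pos: [0.6141, 0.1026, 0.1298]
eef_rot: [180.0, -0.0, -85.9]
contact_force: [0.4, 0.8, -0.1]
gripper_width: 0.0877
```

Request:
step_arm --increments '[[[0,0,-0.03],[0,0,0],0],[[0,0,-0.06],[0,0,0],0],[[0,0,-0.09],[0,0,0],0],[[0,0,-0.12],[0,0,0],0],[[0,0,-0.15],[0,0,0],0],[[0,0,-0.15],[0,0,0],0],[[0,0,-0.15],[0,0,0],0]]'

```text
time_s: 29.1
tcp_pos: [0.6144, 0.1029, 0.2803]
eef_rot: [-179.9, 0.0, -85.9]
contact_force: [-0.5, -0.2, -1.2]
gripper_width: 0.0876
```

```bash
python3 -c "
from h import *
go([.4535,-.088,.2],-86);snap('wrist','w14.png');snap('scene','s14.png')"
```

```text
at [0.6144 0.1029 0.2803] [-1.7988e+02  4.0000e-02 -8.5940e+01] w 0.0876 t 29.1 F [-0.5 -0.2 -1.2]
shift [0.179, 0.1742, 0.0798] rv [-0.0021, 0.0007, 0.0011] dist 0.262 dyaw -0.06
```

View pics/w14.png

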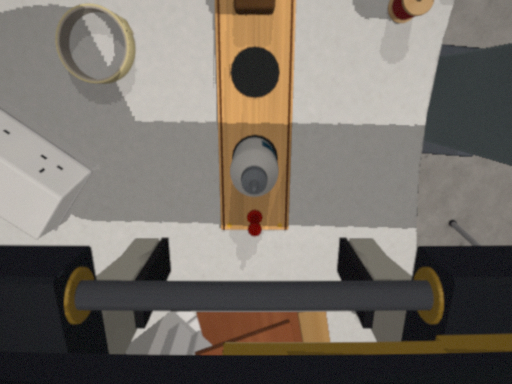

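Request:
step_arm --increments '[[[0.015,0.015,0],[0,0,0],0.38],[[0.04,0.039,0],[0,0,0],0.38],[[0.07,0.068,0],[0,0,0],0.38],[[0.1,0.097,0],[0,0,0],0.38],[[0.13,0.126,0.01],[0,0,0],0.38],[[0.155,0.151,0.03],[0,0,0],0.38],[[0.172,0.167,0.05],[0,0,0],0.38],[[0.179,0.174,0.07],[0,0,0],0.38],[[0.179,0.174,0.08],[0,0,0],0.38],[[0.179,0.174,0.08],[0,0,0],0.38]]'

```text
time_s: 30.2
tcp_pos: [0.4526, -0.0883, 0.1975]
eef_rot: [179.8, -0.0, -86.0]
contact_force: [-0.4, 0.5, 0.5]
gripper_width: 0.0542
```

Request:
step_arm --increments '[[[0,0,0.03],[0,0,0],0.38],[[0,0,0.06],[0,0,0],0.38],[[0,0,0.09],[0,0,0],0.38],[[0,0,0.09],[0,0,0],0.38],[[0,0,0.09],[0,0,0],0.38]]'

```text
time_s: 30.7
tcp_pos: [0.4543, -0.0878, 0.1096]
eef_rot: [180.0, -0.1, -85.9]
contact_force: [0.1, 1.3, -0.5]
gripper_width: 0.0544
```

Run:
```python
from h import *
s=r.get_state();c=snap('wrist','w15.png')
m=hsvmask(c,(0,70,40),(25,255,255),(210,130,310,250)); p,e=fit(c,s,m,lambda p:cyl(p[0],p[1],.0175+p[2],.044),(.453,-.09,0),(.01,.01,-.002)); print(p,e,m.sum())
go([p[0],p[1],.007],-86)
```

```text
[ 0.45328259 -0.08719718 -0.00068362] 0.023417466897552953 2242.0
at [ 0.4549 -0.0878  0.1103] [-1.7992e+02 -5.0000e-02 -8.5860e+01] w 0.0543 t 30.75 F [0.6 0.2 0.4]
shift [-0.0008, 0.0017, 0.1033] rv [-0.0013, -0.0008, 0.0024] dist 0.103 dyaw -0.14
```

View pics/w15.png

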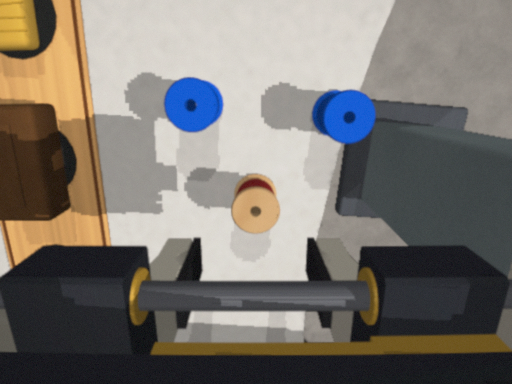

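The wood-and-red reel at (255,205) sits between the fingers, with the blue ones well clear. Descend and grip.

Request:
step_arm --increments '[[[-0.0005,0.001,0.02],[0,0,0],0.38],[[-0.0005,0.001,0.04],[0,0,0],0.38],[[-0.0005,0.001,0.06],[0,0,0],0.38],[[-0.0005,0.001,0.08],[0,0,0],0.38],[[-0.0005,0.001,0.095],[0,0,0],0.38],[[-0.0005,0.001,0.102],[0,0,0],0.38],[[-0.0005,0.001,0.102],[0,0,0],0.38],[[-0.0005,0.001,0.102],[0,0,0],0.38]]'

```text
time_s: 31.55
tcp_pos: [0.4534, -0.0876, 0.0079]
eef_rot: [-179.9, -0.0, -85.9]
contact_force: [-0.8, -0.1, 0.7]
gripper_width: 0.0545
```

Request:
step_arm --increments '[[[0,0,0],[0,0,0],0.5],[[0,0,0],[0,0,0],0.6],[[0,0,0],[0,0,0],0.7],[[0,0,0],[0,0,0],0.8],[[0,0,0],[0,0,0],0.8],[[0,0,0],[0,0,0],0.8]]' --force 15

```text
time_s: 32.15
tcp_pos: [0.4526, -0.0878, 0.0071]
eef_rot: [-180.0, -0.0, -85.9]
contact_force: [0.1, -0.8, 3.7]
gripper_width: 0.0313
```

Request:
step_arm --increments '[[[0,0,-0.01],[0,0,0],0.8],[[0,0,-0.03],[0,0,0],0.8],[[0,0,-0.05],[0,0,0],0.8],[[0,0,-0.075],[0,0,0],0.8],[[0,0,-0.095],[0,0,0],0.8],[[0,0,-0.1],[0,0,0],0.8],[[0,0,-0.1],[0,0,0],0.8]]'

```text
time_s: 32.85
tcp_pos: [0.4527, -0.0877, 0.1078]
eef_rot: [-179.9, 0.0, -85.9]
contact_force: [-0.1, 0.1, -0.6]
gripper_width: 0.031
```

Run:
```python
from h import *
go([.6215,-.0017,.1],-86); snap('wrist','w16.png')
```

```text
at [ 0.4527 -0.0877  0.1078] [-1.7989e+02  1.0000e-02 -8.5940e+01] w 0.031 t 32.85 F [-0.1  0.1 -0.6]
shift [-0.0738, -0.1745, 0.0082] rv [-0.002, 0.0001, 0.0011] dist 0.19 dyaw -0.06
```

View pics/w16.png

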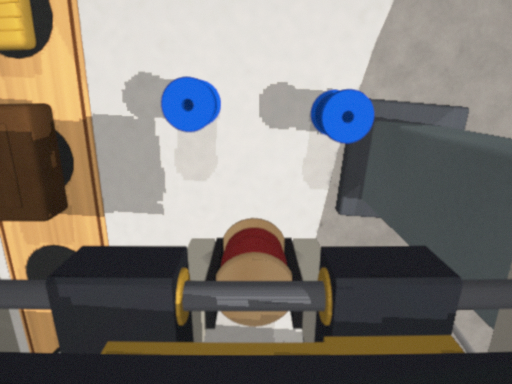

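Request:
step_arm --increments '[[[-0.005,-0.012,0],[0,0,0],0.8],[[-0.015,-0.035,0],[0,0,0],0.8],[[-0.027,-0.064,0],[0,0,0],0.8],[[-0.04,-0.095,0],[0,0,0],0.8],[[-0.053,-0.125,0],[0,0,0],0.8],[[-0.064,-0.151,0],[0,0,0],0.8],[[-0.071,-0.168,0.004],[0,0,0],0.8],[[-0.0738,-0.1745,0.008],[0,0,0],0.8],[[-0.0738,-0.1745,0.008],[0,0,0],0.8],[[-0.0738,-0.1745,0.008],[0,0,0],0.8]]'

```text
time_s: 33.9
tcp_pos: [0.6202, -0.0021, 0.0978]
eef_rot: [179.9, -0.0, -85.9]
contact_force: [0.3, -0.5, 0.0]
gripper_width: 0.0313
```

Run:
```python
from h import *
go([.6215,-.0017,.0135],-86); snap('wrist','w17.png')
```

```text
at [ 0.6202 -0.0021  0.0978] [ 1.7987e+02 -4.0000e-02 -8.5940e+01] w 0.0313 t 33.9 F [ 0.3 -0.5  0. ]
shift [-0.0003, -0.0015, 0.0843] rv [0.0022, -0.0007, 0.001] dist 0.084 dyaw -0.06
```

View pics/w17.png

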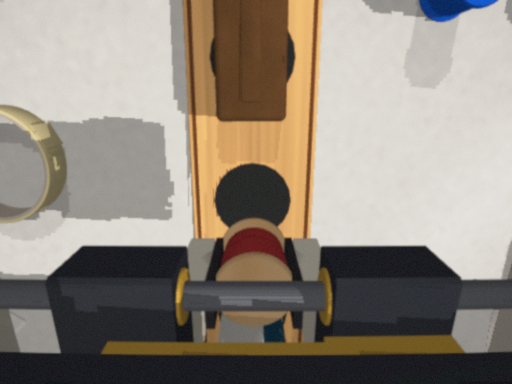

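Request:
step_arm --increments '[[[0,-0.001,0.015],[0.001,0,0],0.8],[[0,-0.001,0.03],[0.001,0,0],0.8],[[0,-0.001,0.045],[0.001,0,0],0.8],[[0,-0.001,0.058],[0.001,0,0],0.8],[[0,-0.001,0.069],[0.001,0,0],0.8],[[0,-0.001,0.077],[0.001,0,0],0.8],[[0,-0.001,0.081],[0.001,0,0],0.8],[[0,-0.001,0.083],[0.001,0,0],0.8],[[0,-0.001,0.083],[0.001,0,0],0.8],[[0,-0.001,0.083],[0.001,0,0],0.8]]'

```text
time_s: 34.95
tcp_pos: [0.6225, -0.0017, 0.0162]
eef_rot: [-179.9, -0.0, -85.9]
contact_force: [0.1, -0.1, -0.6]
gripper_width: 0.0314
```

Request:
step_arm --increments '[[[0,0,0.0005],[0,0,0],0.8],[[0,0,0.001],[0,0,0],0.8],[[0,0,0.001],[0,0,0],0.8]]'

```text
time_s: 35.25
tcp_pos: [0.6222, -0.0017, 0.0149]
eef_rot: [-179.9, -0.0, -85.9]
contact_force: [0.3, -0.1, -1.0]
gripper_width: 0.0313
```

Request:
step_arm --increments '[[[0,0.0005,0.001],[0,0,0],0.8],[[0,0.0005,0.0015],[0,0,0],0.8],[[0,0.0005,0.0015],[0,0,0],0.8]]'

```text
time_s: 35.55
tcp_pos: [0.6216, -0.0018, 0.0133]
eef_rot: [-180.0, -0.0, -85.9]
contact_force: [-0.1, -0.5, 0.5]
gripper_width: 0.0311
```

Request:
step_arm --increments '[[[0,0,0.0003],[0,0,0],0.8],[[0,0,0.0003],[0,0,0],0.62],[[0,0,0.0003],[0,0,0],0.55],[[0,0,0.0003],[0,0,0],0.45],[[0,0,0.0003],[0,0,0],0.38],[[0,0,0.0003],[0,0,0],0.38],[[0,0,-0.01],[0,0,0],0.38],[[0,0,-0.04],[0,0,0],0.38],[[0,0,-0.08],[0,0,0],0.38],[[0,0,-0.12],[0,0,0],0.38]]'

```text
time_s: 36.55
tcp_pos: [0.6212, -0.0019, 0.1352]
eef_rot: [-180.0, -0.0, -85.9]
contact_force: [1.3, 0.4, 0.2]
gripper_width: 0.0542
```

Request:
step_arm --increments '[[[0,0,-0.04],[0,0,0],0.3],[[0,0,-0.08],[0,0,0],0.3],[[0,0,-0.12],[0,0,0],0.3],[[0,0,-0.16],[0,0,0],0.3],[[-0.02,0.02,-0.16],[0,0,0],0.3],[[-0.04,0.04,-0.16],[0,0,0],0.3],[[-0.04,0.04,-0.16],[0,0,0],0.3],[[-0.04,0.04,-0.16],[0,0,0],0.3],[[-0.04,0.04,-0.16],[0,0,0],0.3]]'

```text
time_s: 37.45
tcp_pos: [0.5789, 0.0351, 0.2937]
eef_rot: [-179.9, -0.0, -85.9]
contact_force: [-0.5, -0.2, 1.0]
gripper_width: 0.0613
```

Run:
```python
from h import *
go([.6215,-.0017,.3],-86); snap('wrist','w18.png'); snap('scene','s18.png'); snap('top','t18.png')
```

```text
at [0.5789 0.0351 0.2937] [-1.7992e+02 -2.0000e-02 -8.5930e+01] w 0.0613 t 37.45 F [-0.5 -0.2  1. ]
shift [0.0398, -0.0399, -0.0062] rv [-0.0015, -0.0004, 0.0013] dist 0.057 dyaw -0.07
```

View pics/w18.png

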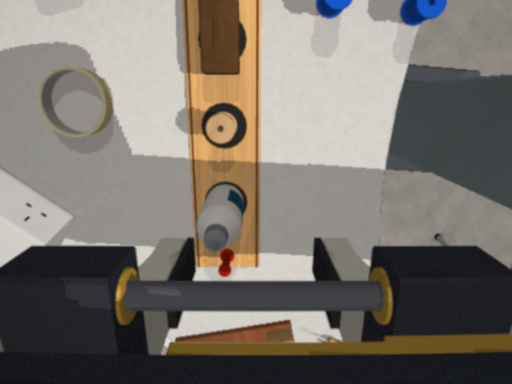

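View pics/s18.png

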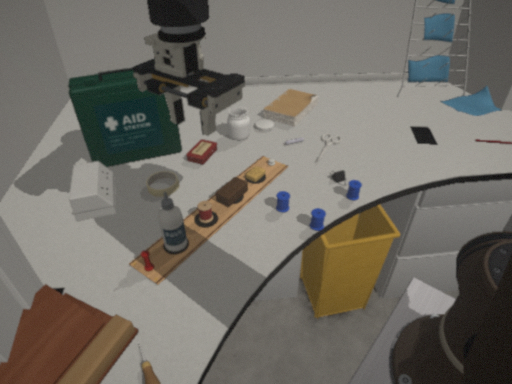

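View pics/t18.png

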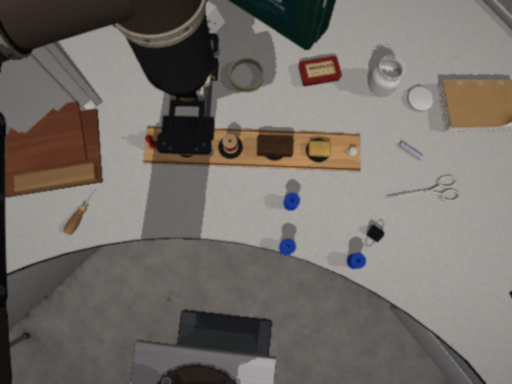

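Run:
```python
from h import *
go([.3,.42,.3],-60)
```

```text
at [0.579  0.0349 0.293 ] [-1.7998e+02 -4.0000e-02 -8.5970e+01] w 0.0614 t 37.6 F [0.3 0.3 0.2]
shift [-0.4037, 0.2512, -0.0074] rv [-0.0002, -0.0007, -0.4533] dist 0.476 dyaw 25.97
```

Request:
step_arm --increments '[[[-0.01,0.03,-0.007],[0,0,0],0.3],[[-0.04,0.06,-0.007],[0,0,-0.05],0.3],[[-0.08,0.085,-0.007],[0,0,-0.1],0.3],[[-0.12,0.11,-0.007],[0,0,-0.15],0.3],[[-0.16,0.135,-0.007],[0,0,-0.2],0.3],[[-0.2,0.16,-0.007],[0,0,-0.25],0.3],[[-0.24,0.185,-0.007],[0,0,-0.3],0.3],[[-0.28,0.21,-0.007],[0,0,-0.35],0.3],[[-0.32,0.23,-0.007],[0,0,-0.4],0.3],[[-0.35,0.245,-0.007],[0,0,-0.45],0.3]]'

```text
time_s: 38.6
tcp_pos: [0.3082, 0.369, 0.3]
eef_rot: [-179.9, -0.0, -60.0]
contact_force: [1.2, 0.3, -0.2]
gripper_width: 0.061
```

Request:
step_arm --increments '[[[-0.02,0.0,0],[0,0,0],0.3],[[-0.04,0.0,0],[0,0,0],0.3],[[-0.05,0.0,0],[0,0,0],0.3],[[-0.05,0,0],[0,0,0],0.3]]'

```text
time_s: 39.0
tcp_pos: [0.2844, 0.4111, 0.2994]
eef_rot: [180.0, -0.1, -60.1]
contact_force: [0.0, -1.1, -0.2]
gripper_width: 0.061
```

Run:
```python
from h import *
import pickle
go([.3,.42,.3],-60); c=snap('top','t19.png')
for n,lo,hi,roi,fn,x0,mk in [('weight',(0,70,0),(25,255,140),(250,130,300,165),lambda p:box(p[0],p[1],p[2],.045+p[3],.085+p[3],.034+p[3]/2,.006),(.628,-.108,.07,0),(.6284,-.1079)),]:
    pass
im=c['color'][115:180,130:370,::-1]; cv2.imwrite('pics/t19a.png',cv2.resize(im,None,fx=3.3,fy=3.3,interpolation=cv2.INTER_CUBIC))
im=cv2.resize(c['color'][:,:,::-1],None,fx=8,fy=8,interpolation=cv2.INTER_CUBIC)
mk={'a':(.6134,.1025),'b':(.6213,-.0031),'c':(.6284,-.1079),'d':(.6362,-.2124)}
tiles=[]
for k,P in (('a',cyl(*mk['a'],.0237,.11,.006)),('b',cyl(*mk['b'],.0175,.044,.006)),('c',box(*mk['c'],.072,.045,.085,.034,.006)),('d',box(*mk['d'],.072,.038,.052,.018,.006))):
    v=im.copy(); q=((w2px(c,P)+.5)*8-.5); h=cv2.convexHull(q.astype(np.float32)).round().astype(int); cv2.polylines(v,[h],True,(0,255,0),1)
    x,y=((w2px(c,[*mk[k],.03])[0]+.5)*8).astype(int); tiles.append(cv2.resize(v[y-200:y+200,x-200:x+200],(300,300)))
cv2.imwrite('pics/t19b.png',np.vstack([np.hstack(tiles[:2]),np.hstack(tiles[2:])]))
```

```text
at [0.2844 0.4111 0.2994] [ 1.800e+02 -9.000e-02 -6.011e+01] w 0.061 t 39.0 F [ 0.  -1.1 -0.2]
shift [0.0, -0.018, -0.0006] rv [0.0, -0.0015, -0.0019] dist 0.018 dyaw 0.11
```

View pics/t19b.png

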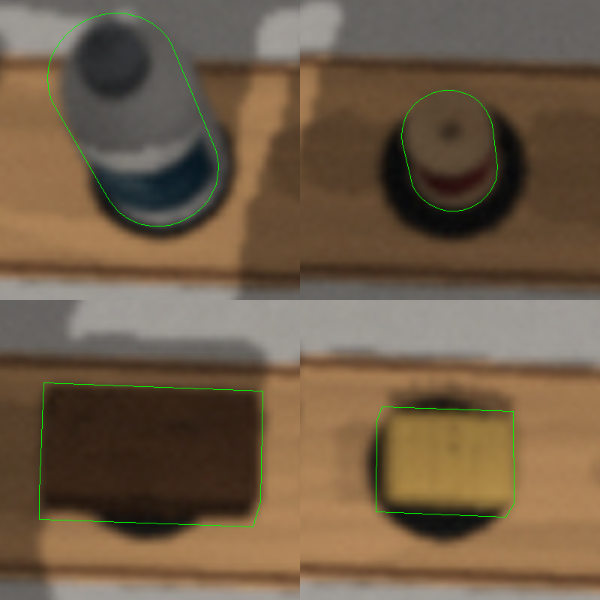

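View pics/t19.png

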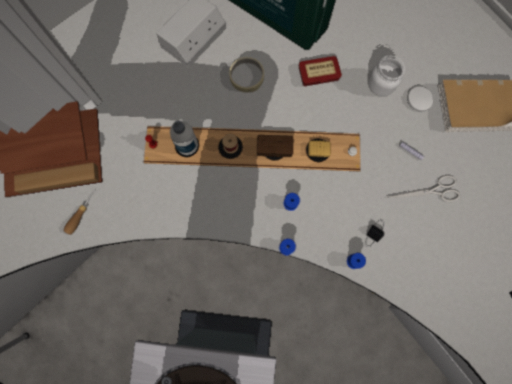

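All four items match the outlines drawn centred on their marks to about 2 mm. The clip, at (375,232), and the blue reels haven't moved. Handing in.

```bash
python3 -c "
from h import *
print(r.close_job())"
```

```text
the job is handed in; nothing more can be done
None
```

The four supplies stand upright on the strip in height order, and the job is handed in. From the red-post end they are the glue bottle on mark a, the red reel on b, the leather weight on c and the beeswax on d. It took about 39 s of the 128 s allowed, and the hand-in gave no verdict.

- **Last check:** the final top-camera view showed each item within about 2 mm of its mark's centre. The black clip and the three blue reels were where they started, and the gripper was touching nothing.
- **Small disagreements:** the wrist and top cameras differed by 2–3 mm along the row, so I aimed at the average. The gripper closed to 31 mm on the 35 mm reel, 36 mm on the 38 mm wax and 50 mm on the 47–48 mm bottle. None slipped, and all landed at the expected height.
- **Forces:** the wrist force I read between moves stayed below 8 N throughout.

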